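# Sweep up the tablets and hold the scraper in the UV box

## Task

Take the scraper out of its stand and, with its blade, sweep the three dark tablets along the worktop into the catch fence, without touching them with the gripper. Then lower the blade straight down through the slot in the top of the UV box until the line across the blade is level with the box's top, and finish while still holding the scraper there, hanging freely rather than pressed against the box. Leave the two sample cups where they stand.

Things in the scene. Friction and masses are not known exactly. Their poses are not given: they have to be found in the camera images.
- scraper: loose hand scraper, 90 g, upright in its stand. Pale flat blade 6 mm thick (its x), 76 wide (y), 75 high; above it a grey block handle 24 thick (x), 66 wide (y), from 75 to 115 mm above the blade's lower edge: grip across the 24 mm. A thin dark line crosses the blade 45 mm above the edge. Origin at the centre of the lower edge, z up; symmetric under a half turn
- scraper_stand: fixed grey stand, foot 60 x 110 mm, 30 mm high, with an upright slot 80 x 8 mm (long side along its y), 24 mm deep, in which the scraper's blade stands; the slot's floor is 6 mm above the worktop. Origin at the centre of its underside, z up
- catch_fence: fixed U of aluminium sheet on the worktop, open at the top and front, no floor. Inside 140 mm wide (y from -70 to +70 mm) and 93 mm deep: mouth at x = -48 mm, inner face of the back wall at x = +45 mm; walls 6 mm thick, 29 mm high with a round 8 mm rim. Origin on the worktop at its centre, x pointing from mouth to back wall (away from the robot), z up
- tablet_1: dark round tablet, 24 mm across, 12 mm high, lying flat on the worktop between the robot and the catch fence; origin at the centre of its underside
- tablet_2: dark round tablet, 24 mm across, 12 mm high, lying flat on the worktop between the robot and the catch fence; origin at the centre of its underside
- tablet_3: dark round tablet, 24 mm across, 12 mm high, lying flat on the worktop between the robot and the catch fence; origin at the centre of its underside
- uv_box: fixed hollow box 100 (x) x 130 (y) x 70 mm high, light grey with a darker grey top plate 12 mm thick; through the plate's middle goes a slot 80 mm long (along y) and 8 mm wide (along x), bevelled 2.5 mm at its upper edge. Inner floor 65 mm below the top. Origin at the centre of its underside, z up: the slot's mouth is at z = 70 mm. Symmetric under a half turn
- cup_a: standing clear sample cup, 50 mm wide, 87 mm tall, origin at the centre of its underside; a bystander to leave alone: the one at the back, behind the fence and the UV box
- cup_b: standing clear sample cup, 50 mm wide, 87 mm tall, origin at the centre of its underside; a bystander to leave alone: the one at the front right, to the right of the stand
Mind the look-alikes: they are no part of the job. Leave any blue or red look-alike of the tablet_2 alone.

How it is judged:
By the outcome, as a careful person would: the job done as asked, in the order asked, and still so for the second after the job is handed in, while the arm keeps its last pose, push and grip.
It also fails if it takes over 61 s, if anything falls off the work surface, if the arm or the gripper's body presses on something with over 40 N, if the wrist force passes 120 N, or if a joint passes its speed limit or range.

## Robot

A 6-joint arm with a two-finger parallel gripper is mounted at the origin on a cart in front of the work surface, level with it; the furniture and walls round the work are solid. World frame = base frame: x ahead of the robot, y to its left, z up, the work surface at z = 0. Lengths are in mm, angles in rad, forces in N, time in s.
With the tool pointing down it reaches from about 300 to 750 mm from the base axis. Payload 8.5 kg.
Tool frame: the origin (TCP) lies at the very end of the fingers, on their centre line; the grasp point (between the pads) lies 19 mm behind it (grip_point_offset is the distance from the TCP to the grasp point, in mm); x points along the fingers, y is the direction in which the jaws open and shut, and the axes are right-handed (so a half turn about x gives the same grasp; the last joint's range is limited). The gripper opens to 88 mm and grips with 3 to 60 N. Pads are 18 mm wide; open, the fingers measure 123 mm over their backs; the gripper's body (75 mm by 187 mm) begins 45 mm behind the grasp point.
Start: joints at [0.947, 0.381, 1.297, -0, 1.464, -0.215], TCP at [218.619, 504.664, 238.748] pointing down, gripper open.
Joint ranges: [-3.11, 3.11], [-0.89, 2.33], [0.22, 2.48], [-1.42, 4.56], [0.17, 2.85], [-2.88, 2.88]. Speed limits (rad/s): [2.39, 2.39, 3.14, 3.14, 3.14, 3.14].

## Interface

Orientations are given as a unit quaternion [x, y, z, w].
In Python, from workcell import * gives the robot as it stands.
- The arm moves only by the tool jog_arm, never from a script. Its argument "increments" is a list of rows, each an object with "jaw": the finger opening in cm, from 0 to 8.81; "offset": the shift along the tool's x, y, z in cm, a list of three; "yaw": the turn about the tool's x in rad. A call has 1 to 20 rows; each row shifts and turns the commanded pose from where the row before left it, along the tool's axes as they then stand; what a row does not reach is not made up. A row lasts 1/8 s, in which the tool goes at most 62.5 mm and 10.7 degrees, less where a joint would pass 70% of its speed; a pose out of reach is approached as far as the arm can. A call is refused whole if a number of a shift passes 6.25 or a number of a turn 0.188, either way. A call with a gripper value outside its range is refused whole. The fingers move at their own pace and stop on an object; "newtons" is the grip in N (left out, the last holds). Time passes only in rows, so rows that do not move let the fingers close. It gives the time, the measured TCP pose, the force and the opening at its end, in the units of the state.
- observe(): the state, without advancing time (a new reading comes with each control period).
- read_camera(name): name is "side" or "top"; returns a dict with "pixels" (480x640x3 uint8, blue, green, red), "depth" (480x640 float32, mm along the optical axis (not along the pixel's ray), 0 where there is no reading), "fx", "fy", "cx", "cy" (pixels), "R" (3x3) and "t" (3): a world point X has camera coordinates R X + t. Camera axes: x right, y down, z forward; pixel columns grow to the right and rows downward; lengths in mm; the calibration is good to about 2 mm. A picture is of the moment at which its call begins.
- hand_in(): hands the job in, once; it reports no verdict.
The state is a dict: "time_s": time; "joints": joint angles; "joint_velocities": joint speeds; "effort": joint torques, N m; "position": TCP position; "ee_rot": TCP orientation; "contact_force": force on the tool from outside, world axes, zero at the start; "ft_torque": the same for the moment, N m; "gripper_width": finger opening in mm.
Only numpy, scipy, OpenCV 4.12 (cv2) and the standard library are available. Lean on these libraries where they do the work, as an engineer would, in place of code of your own. Each camera call takes 0.05 s, during which the arm holds its last target.

## Working session

There is one attempt and no reset: what is moved stays moved. The work goes in short steps, Python scripts to look and compute and a tool call to move; the robot and the scene stay as the last step left them, time stands still between calls to the robot, and variables do not carry over. Pictures are saved under pics/ and viewed, and the job is handed in when it is done.

Besides the shell and the picture viewer there is one more tool, called after ">>>" as name(argument=value, ...) on one line, values as JSON. jog_arm: Moves the arm, as the interface text tells. Its arguments: {"type":"object","properties":{"increments":{"type":"array"},"newtons":{"type":"number"}},"required":["increments"]}

```bash
mkdir -p pics; ls
cat > h.py <<'E'
from workcell import *
import numpy as np, cv2
from scipy.spatial.transform import Rotation as Rn
def snap(n,f):
    c=read_camera(n); cv2.imwrite(f'pics/{f}.png',c['pixels']); np.savez(f'{f}.npz',**c); return c
def ld(f): return dict(np.load(f'{f}.npz'))
def at_depth(c,u,v,d=None):
    if d is None: d=c['depth'][int(round(v)),int(round(u))]
    p=np.array([(u-c['cx'])/c['fx']*d,(v-c['cy'])/c['fy']*d,d]); return c['R'].T@(p-c['t'])
def at_z(c,u,v,z):
    r=c['R'].T@np.array([(u-c['cx'])/c['fx'],(v-c['cy'])/c['fy'],1]); o=-c['R'].T@c['t']
    return o+r*(z-o[2])/r[2]
def proj(c,X):
    p=c['R']@np.array(X,float)+c['t']; return np.array([p[0]/p[2]*c['fx']+c['cx'],p[1]/p[2]*c['fy']+c['cy']])
def crop(f,u0,v0,u1,v1,k,out):
    im=cv2.imread(f'pics/{f}.png')[v0:v1,u0:u1]; cv2.imwrite(f'pics/{out}.png',cv2.resize(im,None,fx=k,fy=k,interpolation=cv2.INTER_CUBIC))
E
python3 - <<'E'
from h import *
s=observe(); print(s)
for n in('top','side'):
    c=snap(n,n+'0'); print(n,c['fx'],c['cx'],c['cy'],c['R'],c['t'])
E
```

```text
pics
{'time_s': 0.0, 'joints': array([ 9.46700071e-01,  3.81166209e-01,  1.29824570e+00,  2.83773798e-06,
        1.46357015e+00, -2.15281068e-01]), 'joint_velocities': array([-1.33885404e-03,  2.67257824e-04,  3.87404415e-04, -2.48129670e-03,
       -7.64461252e-05, -1.21678500e-04]), 'effort': array([ 2.26023752e-05, -4.37920439e+01, -2.24563694e+01,  7.14641763e-02,
        3.51187529e-02, -1.60927357e-05]), 'position': array([218.46605487, 504.45270519, 238.15883905]), 'ee_rot': array([ 0.14308545,  0.6925867 , -0.14398183,  0.69218455]), 'contact_force': array([ 0.29541707, -0.44737695,  0.18982582]), 'ft_torque': array([ 0.00365304, -0.0248048 ,  0.01417861]), 'gripper_width': 88.1689056211269}
top 479.70147702695533 313.62110817035784 240.61676543192704 [[ 0.00357076 -0.99994161 -0.01019933]
 [-0.99760093 -0.00285689 -0.0691681 ]
 [ 0.06913492  0.01042184 -0.99755288]] [-316.77371544  567.91945182  866.28019565]
side 524.3450599911629 308.2050548102847 242.8345430287776 [[-0.81262132 -0.58272406 -0.00890341]
 [-0.37862295  0.53948862 -0.75206162]
 [ 0.44304769 -0.60777027 -0.65903266]] [278.32039362 407.68102454 471.98431114]
```

View pics/top0.png

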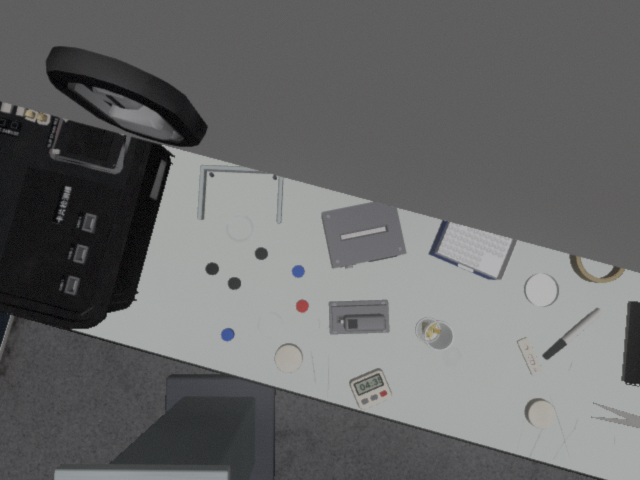

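View pics/side0.png

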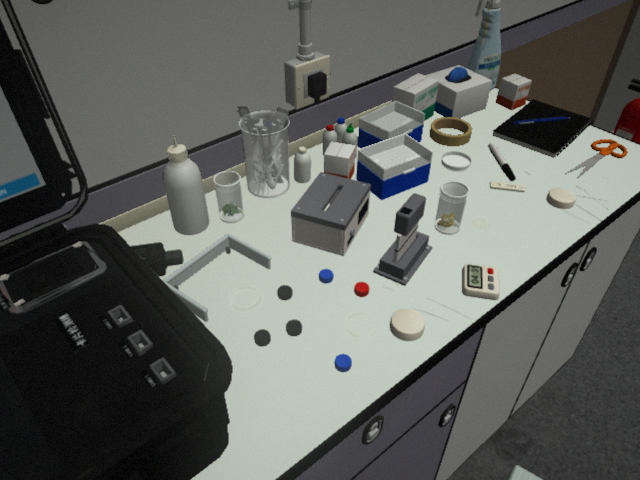

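Run:
```python
from h import *
for f in('top0','side0'):
    c=ld(f); print(f,'cam',-c['R'].T@c['t'])
    P={'top0':dict(t1=(261,253),t2=(212,268),t3=(234,283),b1=(298,271),b2=(228,334),r=(302,306),boxTop=(345,245),hand=(365,323),cupb=(437,335),fL=(201,190),fR=(281,200),fB=(245,169),grey=(400,100),base=(215,430),black=(100,250),ring=(150,110)),
     'side0':dict(t1=(285,292),t2=(262,338),t3=(294,327),b1=(326,276),r=(362,289),cupa=(229,218),cupb=(448,228),box=(345,190),hand=(408,210),rail=(20,80),black=(100,340),blk2=(150,258))}[f]
    for k,(u,v) in P.items(): print(k,c['depth'][v,u],at_depth(c,u,v).round(0),at_z(c,u,v,12).round(0))
c=ld('top0'); 
print([ (n,proj(c,p).round()) for n,p in dict(o=(0,0,0),a=(300,0,0)).items()])
crop('top0',180,140,420,360,3,'topc'); crop('side0',150,150,470,380,2,'sidec')
```

```text
top0 cam [ 507.79788168 -324.16096908  900.21133375]
t1 888.4171 [ 546. -218.   13.] [ 546. -217.   12.]
t2 887.665 [ 518. -127.   13.] [ 518. -127.   12.]
t3 888.314 [ 490. -168.   10.] [ 490. -168.   12.]
b1 887.1723 [ 513. -286.   12.] [ 513. -286.   12.]
b2 879.3602 [ 397. -159.   13.] [ 397. -158.   12.]
r 883.4851 [ 449. -294.   11.] [ 449. -294.   12.]
boxTop 831.7994 [ 558. -370.   69.] [ 561. -373.   12.]
hand 770.71027 [ 429. -399.  121.] [ 418. -410.   12.]
cupb 883.4422 [ 396. -543.    5.] [ 397. -541.   12.]
fL 880.50336 [ 661. -108.   30.] [ 664. -103.   12.]
fR 882.85004 [ 643. -255.   25.] [ 645. -254.   12.]
fB 884.0749 [ 700. -188.   29.] [ 704. -186.   12.]
grey 77.628296 [ 536. -337.  824.] [ 836. -477.   12.]
base 1222.3434 [ 110.  -62. -350.] [ 225. -138.   12.]
black 747.93604 [544.  17. 156.] [551.  83.  12.]
ring 118.91225 [ 548. -282.  784.] [817.  -3.  12.]
side0 cam [171.41491892 229.10274644 620.13232974]
t1 832.2162 [ 541. -213.   13.] [ 541. -214.   12.]
t2 764.2656 [ 512. -121.   13.] [ 513. -122.   12.]
t3 778.6246 [ 486. -164.   13.] [ 487. -165.   12.]
b1 859.6102 [ 508. -281.   12.] [ 508. -281.   12.]
r 835.6988 [ 444. -289.   13.] [ 445. -290.   12.]
cupa 978.067 [ 742. -304.   12.] [ 742. -304.   12.]
cupb 0.0 [171. 229. 620.] [ 397. -510.   12.]
box 941.97296 [ 571. -433.   70.] [ 613. -503.   12.]
hand 812.08673 [ 425. -382.  122.] [ 481. -517.   12.]
rail 642.2654 [818. -63. 350.] [1628. -429.   12.]
black 585.05457 [578.  67. 155.] [704.  18.  12.]
blk2 863.99536 [ 757. -131.   34.] [ 779. -144.   12.]
[('o', array([138., 555.])), ('a', array([143., 386.]))]
```

View pics/topc.png

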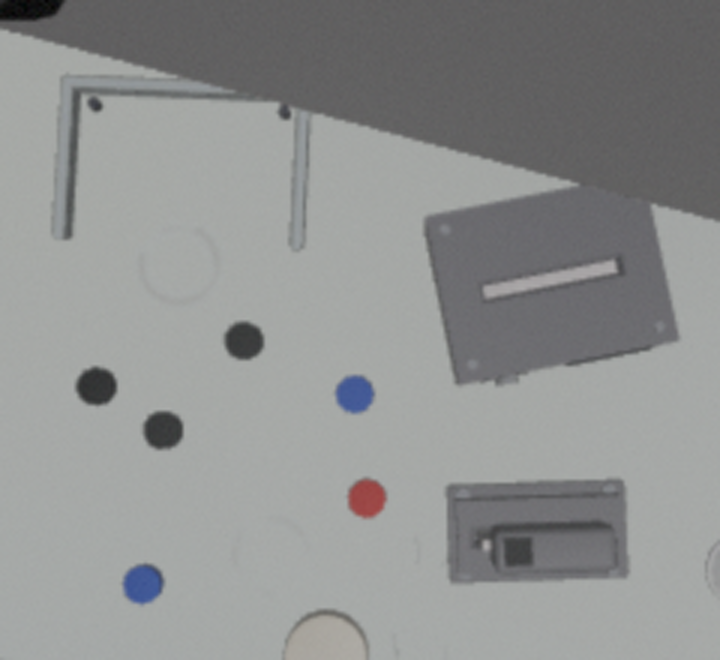

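View pics/sidec.png

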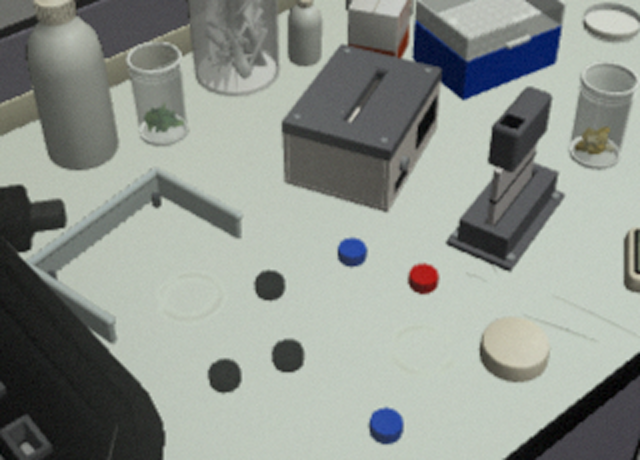

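```bash
cat >> h.py <<'E'
def cloud(c):
    d=c['depth'].astype(float); v,u=np.mgrid[0:480,0:640]
    p=np.stack([(u-c['cx'])/c['fx']*d,(v-c['cy'])/c['fy']*d,d],-1); X=(p-c['t'])@c['R']; X[d<=0]=np.nan; return X
E
python3 - <<'E'
from h import *
for f in('top0','side0'):
    c=ld(f); X=cloud(c)
    def sel(x0,x1,y0,y1,z0,z1):
        m=(X[...,0]>x0)&(X[...,0]<x1)&(X[...,1]>y0)&(X[...,1]<y1)&(X[...,2]>z0)&(X[...,2]<z1); return m
    print(f)
    for n,b in dict(handle=(380,480,-470,-330,112,132),stand=(370,500,-480,-320,22,38),box=(480,680,-520,-310,62,78),fence=(580,760,-280,-80,20,45),cupa=(690,790,-360,-260,70,95),cupb=(350,450,-600,-480,70,95),case=(300,800,-200,60,120,400)).items():
        m=sel(*b); 
        if m.sum()<5: print(n,'none'); continue
        P=X[m]; r=cv2.minAreaRect(P[:,:2].astype(np.float32)); print(n,m.sum(),'zmed %.1f'%np.median(P[:,2]),np.round(r[0],1),np.round(r[1],1),round(r[2],1),'min',P.min(0).round(),'max',P.max(0).round())
    # table z
    m=sel(400,600,-320,-100,-15,8); print('tablez',np.median(X[m][:,2]))
    g=c['pixels'].astype(int); mx=g.max(-1)
    dark=((mx<75)&sel(440,580,-250,-90,2,25)).astype(np.uint8)
    n,l,s,ce=cv2.connectedComponentsWithStats(dark)
    for i in range(1,n):
        if s[i,4]>40: print('tab',ce[i].round(1),s[i,4],at_z(c,*ce[i],12 if f[0]=='t' else 9).round(1))
E
```

```text
top0
handle 618 zmed 120.5 [ 429.4 -398.4] [24.1 66. ] 2.1 min [ 417. -432.  112.] max [ 442. -365.  126.]
stand 700 zmed 29.9 [ 429.3 -398.4] [ 44.3 100.1] 2.0 min [ 406. -449.   22.] max [ 452. -349.   36.]
box 3970 zmed 69.9 [ 580.4 -401.8] [100.  130.1] 11.5 min [ 520. -475.   63.] max [ 633. -328.   75.]
fence 663 zmed 28.0 [ 655.7 -178.8] [154.2 102.1] 87.9 min [ 602. -257.   20.] max [ 708. -100.   33.]
cupa none
cupb 288 zmed 84.9 [ 406.2 -525.6] [48.8 48.9] 44.6 min [ 381. -550.   70.] max [ 430. -501.   90.]
case 11498 zmed 157.6 [584.6  -1.1] [122.9 323.2] 89.8 min [423. -63. 120.] max [746.  60. 167.]
tablez -0.10058660006637743
tab [261.  253.1] 98 [ 545.8 -217.3   12. ]
tab [211.7 268.3] 105 [ 517.4 -126.2   12. ]
tab [234.  282.9] 102 [ 490.6 -168.    12. ]
side0
handle 478 zmed 120.9 [ 427.3 -398.5] [24.5 67.8] 2.2 min [ 415. -432.  112.] max [ 440. -365.  124.]
stand 879 zmed 30.2 [ 428.  -399.8] [ 45.3 104.5] 1.7 min [ 404. -452.   22.] max [ 450. -347.   38.]
box 2708 zmed 70.4 [ 589.1 -435.1] [112.9 209.9] 17.6 min [ 517. -519.   62.] max [ 675. -328.   74.]
fence 1422 zmed 27.7 [ 680.5 -180.7] [155.9 156.7] 87.5 min [ 599. -257.   20.] max [ 760. -100.   38.]
cupa 515 zmed 80.4 [ 752.2 -305.2] [49.8 86.6] 4.8 min [ 729. -349.   70.] max [ 779. -260.   94.]
cupb 486 zmed 79.4 [ 404.3 -525.9] [50.6 48.9] 68.6 min [ 380. -552.   70.] max [ 429. -499.   89.]
case 22785 zmed 160.3 [610.4 -12.4] [144.7 379.3] 90.0 min [421. -85. 120.] max [800.  60. 326.]
tablez 0.527038188260919
tab [284.3 292.3] 154 [ 543.6 -215.1    9. ]
tab [293.6 327.7] 177 [ 488.  -165.7    9. ]
tab [261.8 337.6] 192 [ 515.  -123.9    9. ]
```

```bash
cat >> h.py <<'E'
def tool():
    s=observe(); R=Rn.from_quat(s['ee_rot']).as_matrix(); return s,R
def yaw_of(R): # angle of tool y in world xy
    return np.arctan2(R[1,1],R[0,1])
def status():
    s,R=tool(); print('t %.2f'%s['time_s'],'p',s['position'].round(1),'toolY ang deg %.2f'%np.degrees(yaw_of(R)),'\n xaxis',R[:,0].round(4),'F',s['contact_force'].round(1),'T',s['ft_torque'].round(2),'w %.1f'%s['gripper_width'],'j',s['joints'].round(3))
    return s,R
E
python3 - <<'E'
from h import *
s,R=status(); print(R.round(3))
c=ld('side0'); X=cloud(c)
for x0 in range(400,820,40):
    m=(X[...,0]>x0)&(X[...,0]<x0+40)&(X[...,2]>100)&(X[...,1]>-280)&(X[...,1]<100)&(X[...,2]<400)
    if m.any(): print(x0,'min y',X[m][:,1].min().round(),'zmax',X[m][:,2].max().round())
E
```

```text
t 0.10 p [218.5 504.5 238.2] toolY ang deg 66.58 
 xaxis [-7.0e-04 -1.1e-03 -1.0e+00] F [ 0.4 -0.5 -0.3] T [-0.02  0.05 -0.03] w 87.6 j [ 0.947  0.381  1.298 -0.     1.464 -0.215]
[[-0.001  0.398  0.918]
 [-0.001  0.918 -0.398]
 [-1.    -0.001 -0.   ]]
400 min y 6.0 zmax 166.0
440 min y -8.0 zmax 166.0
480 min y -18.0 zmax 166.0
520 min y -27.0 zmax 166.0
560 min y -37.0 zmax 166.0
600 min y -45.0 zmax 166.0
640 min y -56.0 zmax 165.0
680 min y -63.0 zmax 165.0
720 min y -64.0 zmax 165.0
760 min y -280.0 zmax 326.0
800 min y -274.0 zmax 400.0
```

>>> jog_arm(increments=[{"yaw": 0.1875}, {"yaw": 0.1875}, {"yaw": 0.1875}, {"yaw": 0.1875}, {"yaw": 0.1875}, {"yaw": 0.1875}, {"offset": [0, 1.1, 5.7]}, {"offset": [0, 1.1, 5.7]}, {"offset": [0, 1.1, 5.7]}, {"offset": [0, 1.1, 5.7]}, {"offset": [0, 1.1, 5.7]}, {"offset": [0, 1.1, 5.7]}, {"offset": [0, 1.1, 5.7]}, {"offset": [0, 1.1, 5.7]}, {"offset": [0, 1.1, 5.7]}, {"offset": [0, 1.1, 5.7]}, {"offset": [0, 1.1, 5.7]}, {"offset": [0, 1.1, 5.7]}, {"offset": [0, 1.1, 5.7]}])

```text
invalid input
```

Run:
```python
from h import *
status()
```

```text
t 0.10 p [218.5 504.5 238.2] toolY ang deg 66.58 
 xaxis [-7.0e-04 -1.1e-03 -1.0e+00] F [ 0.4 -0.5 -0.3] T [-0.02  0.05 -0.03] w 87.6 j [ 0.947  0.381  1.298 -0.     1.464 -0.215]
```

>>> jog_arm(increments=[{"jaw": 8.8, "offset": [0, 0, 0], "yaw": 0.1875}, {"jaw": 8.8, "offset": [0, 0, 0], "yaw": 0.1875}, {"jaw": 8.8, "offset": [0, 0, 0], "yaw": 0.1875}, {"jaw": 8.8, "offset": [0, 0, 0], "yaw": 0.1875}, {"jaw": 8.8, "offset": [0, 0, 0], "yaw": 0.1875}, {"jaw": 8.8, "offset": [0, 0, 0], "yaw": 0.1875}, {"jaw": 8.8, "offset": [0, 1.1, 5.7], "yaw": 0}, {"jaw": 8.8, "offset": [0, 1.1, 5.7], "yaw": 0}, {"jaw": 8.8, "offset": [0, 1.1, 5.7], "yaw": 0}, {"jaw": 8.8, "offset": [0, 1.1, 5.7], "yaw": 0}])

```text
time_s: 1.35
position: [270.9, 276.8, 238.6]
ee_rot: [0.49, 0.509, -0.491, 0.509]
contact_force: [1.5, -0.1, 0.1]
gripper_width: 87.7
```

Run:
```python
from h import *
status()
```

```text
t 1.35 p [270.9 276.8 238.6] toolY ang deg 2.15 
 xaxis [-1.e-04 -2.e-04 -1.e+00] F [ 1.5 -0.1  0.1] T [-0.04  0.01  0.  ] w 87.7 j [ 0.488  0.091  1.697 -0.     1.353  0.45 ]
```

>>> jog_arm(increments=[{"jaw": 8.8, "offset": [0, 1.1, 5.67], "yaw": 0}, {"jaw": 8.8, "offset": [0, 1.1, 5.67], "yaw": 0}, {"jaw": 8.8, "offset": [0, 1.1, 5.67], "yaw": 0}, {"jaw": 8.8, "offset": [0, 1.1, 5.67], "yaw": 0}, {"jaw": 8.8, "offset": [0, 1.1, 5.67], "yaw": 0}, {"jaw": 8.8, "offset": [0, 1.1, 5.67], "yaw": 0}, {"jaw": 8.8, "offset": [0, 1.1, 5.67], "yaw": 0}, {"jaw": 8.8, "offset": [0, 1.1, 5.67], "yaw": 0}, {"jaw": 8.8, "offset": [0, 1.1, 5.67], "yaw": 0}, {"jaw": 8.8, "offset": [0, 1.1, 5.67], "yaw": 0}, {"jaw": 8.8, "offset": [0, 1.1, 5.67], "yaw": 0}, {"jaw": 8.8, "offset": [0, 1.1, 5.67], "yaw": 0}, {"jaw": 8.8, "offset": [5, 0, 0], "yaw": 0}, {"jaw": 8.8, "offset": [3, 0, 0], "yaw": 0}, {"jaw": 8.8, "offset": [0, 0, 0], "yaw": 0}])

```text
time_s: 3.22
position: [427.4, -395.8, 156.7]
ee_rot: [0.491, 0.511, -0.49, 0.507]
contact_force: [-0.4, 0.4, 1.0]
gripper_width: 87.6
```

Run:
```python
from h import *
status()
c=snap('side','side1'); crop('side1',270,60,530,300,3,'side1c')
snap('top','top1'); crop('top1',260,200,460,400,3,'top1c')
```

```text
t 3.23 p [ 427.4 -395.8  156.7] toolY ang deg 2.11 
 xaxis [-0.0031  0.0042 -1.    ] F [-0.4  0.4  1. ] T [-0.04  0.05 -0.05] w 87.6 j [-0.95   0.508  1.332 -0.     1.307 -0.987]
```

View pics/side1c.png

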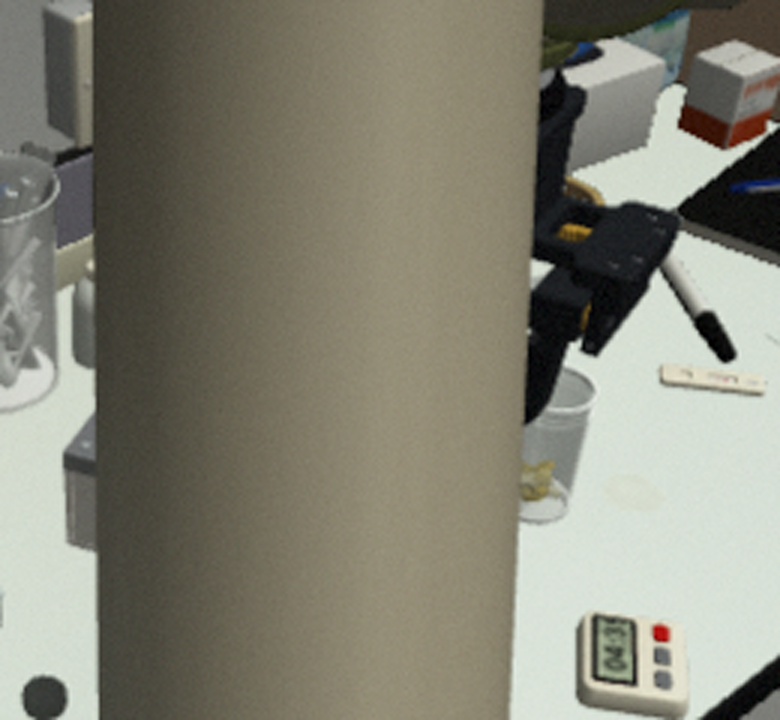

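View pics/top1c.png

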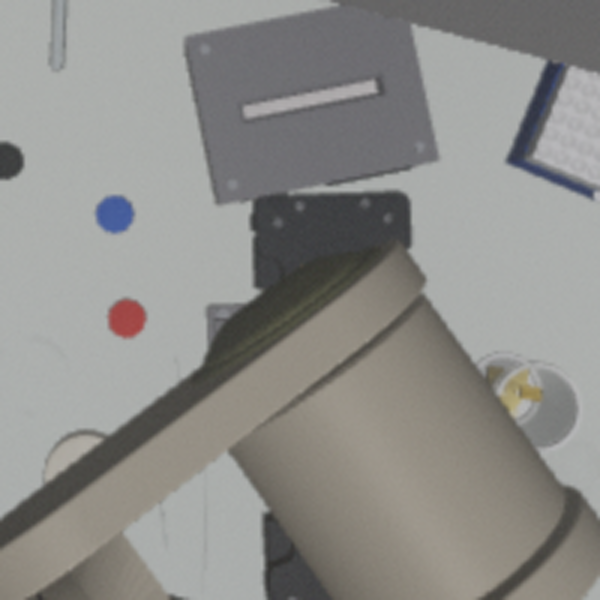

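Run:
```python
from h import *
s,R=status(); print(s['joint_velocities'].round(3))
```

```text
t 3.33 p [ 428.4 -396.9  159.8] toolY ang deg 2.13 
 xaxis [ 7.e-04 -1.e-03 -1.e+00] F [-0.6  0.   0.4] T [-0.05  0.05  0.  ] w 87.7 j [-0.95   0.505  1.328 -0.     1.307 -0.987]
[ 0.002 -0.02  -0.015  0.001 -0.004 -0.   ]
```

>>> jog_arm(increments=[{"jaw": 8.8, "offset": [3, 0, 0.1], "yaw": 0}, {"jaw": 8.8, "offset": [3, 0, 0], "yaw": 0}, {"jaw": 8.8, "offset": [1.8, 0, 0], "yaw": 0}, {"jaw": 8.8, "offset": [0, 0, 0], "yaw": 0}, {"jaw": 8.8, "offset": [0, 0, 0], "yaw": 0}], newtons=20)

```text
time_s: 3.95
position: [428.7, -398.2, 82.5]
ee_rot: [0.49, 0.508, -0.491, 0.51]
contact_force: [-0.2, 0.6, 0.4]
gripper_width: 88.2
```

Run:
```python
from h import *
s,R=status()
```

```text
t 3.95 p [ 428.7 -398.2   82.5] toolY ang deg 2.13 
 xaxis [ 0.0017 -0.0024 -1.    ] F [-0.2  0.6  0.4] T [ 0.01  0.07 -0.04] w 88.2 j [-0.951  0.592  1.422 -0.     1.125 -0.988]
```

Closing gently first, then firmly.

>>> jog_arm(increments=[{"jaw": 4.0, "offset": [0, 0, 0], "yaw": 0}, {"jaw": 2.0, "offset": [0, 0, 0], "yaw": 0}, {"jaw": 2.0, "offset": [0, 0, 0], "yaw": 0}, {"jaw": 2.0, "offset": [0, 0, 0], "yaw": 0}, {"jaw": 2.0, "offset": [0, 0, 0], "yaw": 0}, {"jaw": 2.0, "offset": [0, 0, 0], "yaw": 0}], newtons=15)

```text
time_s: 4.7
position: [428.1, -397.6, 80.7]
ee_rot: [0.491, 0.509, -0.491, 0.509]
contact_force: [-0.2, 0.3, 0.0]
gripper_width: 30.2
```

Run:
```python
from h import *
s,R=status()
```

```text
t 4.70 p [ 428.1 -397.6   80.7] toolY ang deg 2.12 
 xaxis [-1.e-04  1.e-04 -1.e+00] F [-0.2  0.3  0. ] T [-0.04  0.12  0.05] w 30.2 j [-0.951  0.594  1.424  0.     1.124 -0.988]
```

>>> jog_arm(increments=[{"jaw": 1.5, "offset": [0, 0, 0], "yaw": 0}, {"jaw": 1.5, "offset": [0, 0, 0], "yaw": 0}, {"jaw": 1.5, "offset": [0, 0, 0], "yaw": 0}], newtons=50)

```text
time_s: 5.08
position: [428.1, -397.6, 80.7]
ee_rot: [0.491, 0.509, -0.491, 0.509]
contact_force: [-0.2, -0.5, 0.3]
gripper_width: 23.2
```

Run:
```python
from h import *
s,R=status()
```

```text
t 5.08 p [ 428.1 -397.6   80.7] toolY ang deg 2.12 
 xaxis [-0.e+00  1.e-04 -1.e+00] F [-0.2 -0.5  0.3] T [-0.13  0.05 -0.01] w 23.2 j [-0.951  0.594  1.424 -0.     1.124 -0.988]
```

>>> jog_arm(increments=[{"jaw": 1.5, "offset": [-1, 0, 0], "yaw": 0}, {"jaw": 1.5, "offset": [-2, 0, 0], "yaw": 0}, {"jaw": 1.5, "offset": [-3, 0, 0], "yaw": 0}, {"jaw": 1.5, "offset": [-3, 0, 0], "yaw": 0}, {"jaw": 1.5, "offset": [0, 0, 0], "yaw": 0}, {"jaw": 1.5, "offset": [0, 0, 0], "yaw": 0}], newtons=50)

```text
time_s: 5.82
position: [427.8, -397.2, 169.9]
ee_rot: [0.491, 0.51, -0.491, 0.509]
contact_force: [-0.5, -0.2, -1.6]
gripper_width: 23.6
```

Run:
```python
from h import *
s,R=status()
x0=s['position'][:2]; th=yaw_of(R)
# plan: to (522,-212) with tool y ang = +4deg
for tgt,deg in [((522,-212),4.0)]:
    d=np.array(tgt)-x0
    print('d',d,'oy oz',d[0]*np.cos(th)+d[1]*np.sin(th),d[0]*np.sin(th)-d[1]*np.cos(th),'yaw',-(np.radians(deg)-th))
```

```text
t 5.83 p [ 427.8 -397.2  169.9] toolY ang deg 2.12 
 xaxis [-9.0e-04  1.2e-03 -1.0e+00] F [-0.5 -0.2 -1.6] T [-0.07  0.04 -0.04] w 23.6 j [-0.951  0.496  1.312 -0.     1.335 -0.988]
d [ 94.17362252 185.19876032] oy oz 100.95541319474303 -181.59090437257404 yaw -0.032838202332092066
```

>>> jog_arm(increments=[{"jaw": 1.5, "offset": [0, 2.02, -3.63], "yaw": 0}, {"jaw": 1.5, "offset": [0, 2.02, -3.63], "yaw": 0}, {"jaw": 1.5, "offset": [0, 2.02, -3.63], "yaw": 0}, {"jaw": 1.5, "offset": [0, 2.02, -3.63], "yaw": 0}, {"jaw": 1.5, "offset": [0, 2.02, -3.63], "yaw": -0.033}, {"jaw": 1.5, "offset": [4, 0, 0], "yaw": 0}, {"jaw": 1.5, "offset": [2, 0, 0], "yaw": 0}, {"jaw": 1.5, "offset": [0, 0, 0], "yaw": 0}, {"jaw": 1.5, "offset": [0, 0, 0], "yaw": 0}])

```text
time_s: 6.95
position: [522.5, -212.7, 111.0]
ee_rot: [0.482, 0.517, -0.482, 0.517]
contact_force: [0.0, 0.6, -0.4]
gripper_width: 23.4
```

Run:
```python
from h import *
status()
c=snap('side','side2'); crop('side2',140,180,440,400,2.6,'side2c')
snap('top','top2'); crop('top2',160,140,400,360,3,'top2c')
```

```text
t 6.95 p [ 522.5 -212.7  111. ] toolY ang deg 4.00 
 xaxis [ 2.e-04 -1.e-04 -1.e+00] F [ 0.   0.6 -0.4] T [-0.02  0.1  -0.01] w 23.4 j [-0.596  0.527  1.45  -0.     1.164 -0.666]
```

View pics/side2c.png

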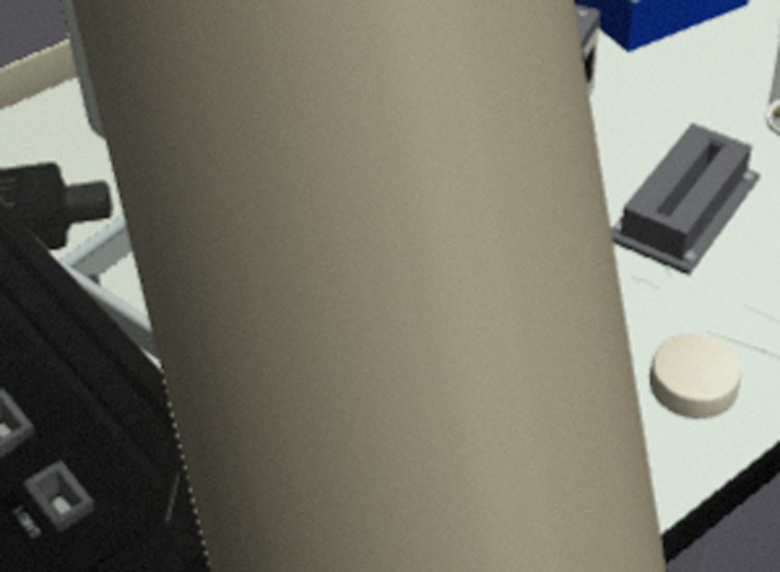

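View pics/top2c.png

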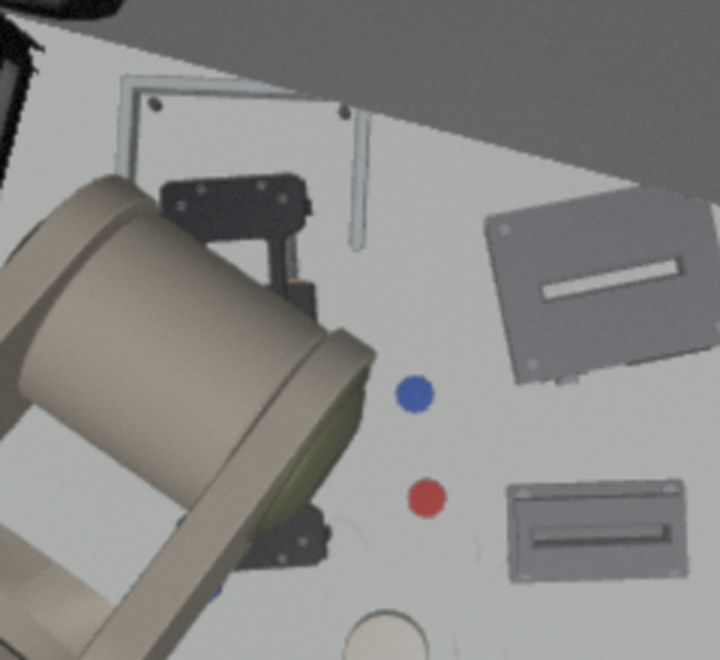

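>>> jog_arm(increments=[{"jaw": 1.5, "offset": [2, 0, 0], "yaw": 0}, {"jaw": 1.5, "offset": [1.3, 0, 0], "yaw": 0}, {"jaw": 1.5, "offset": [0, 0, 0], "yaw": 0}, {"jaw": 1.5, "offset": [0, 0, 0], "yaw": 0}])

```text
time_s: 7.55
position: [522.6, -212.7, 78.3]
ee_rot: [0.482, 0.517, -0.482, 0.518]
contact_force: [-0.1, -0.7, -0.9]
gripper_width: 23.5
```

Run:
```python
from h import *
status()
```

```text
t 7.55 p [ 522.6 -212.7   78.3] toolY ang deg 4.01 
 xaxis [ 8.e-04 -5.e-04 -1.e+00] F [-0.1 -0.7 -0.9] T [-0.02  0.05  0.05] w 23.5 j [-0.596  0.568  1.486  0.     1.086 -0.666]
```

>>> jog_arm(increments=[{"jaw": 1.5, "offset": [0, 0.5, 0], "yaw": 0}, {"jaw": 1.5, "offset": [0, 1.0, 0], "yaw": 0}, {"jaw": 1.5, "offset": [0, 1.5, 0], "yaw": 0}, {"jaw": 1.5, "offset": [0, 1.5, 0], "yaw": 0}, {"jaw": 1.5, "offset": [0, 1.5, 0], "yaw": 0}, {"jaw": 1.5, "offset": [0, 1.5, 0], "yaw": 0}, {"jaw": 1.5, "offset": [0, 1.5, 0], "yaw": 0}, {"jaw": 1.5, "offset": [0, 1.5, 0], "yaw": 0}, {"jaw": 1.5, "offset": [0, 1.0, 0], "yaw": 0}, {"jaw": 1.5, "offset": [0, 0.7, 0], "yaw": 0}, {"jaw": 1.5, "offset": [0, 0.4, 0], "yaw": 0}, {"jaw": 1.5, "offset": [0, 0.2, 0], "yaw": 0}, {"jaw": 1.5, "offset": [0, 0, 0], "yaw": 0}, {"jaw": 1.5, "offset": [0, 0, 0], "yaw": 0}])

```text
time_s: 9.3
position: [649.9, -203.6, 77.8]
ee_rot: [0.482, 0.517, -0.482, 0.517]
contact_force: [1.1, 0.1, -1.4]
gripper_width: 23.4
```

Run:
```python
from h import *
status()
c=snap('side','side3'); crop('side3',140,180,440,400,2.6,'side3c')
snap('top','top3'); crop('top3',160,140,400,360,3,'top3c')
```

```text
t 9.30 p [ 649.9 -203.6   77.8] toolY ang deg 4.00 
 xaxis [-1.e-04  0.e+00 -1.e+00] F [ 1.1  0.1 -1.4] T [-0.03  0.13  0.03] w 23.4 j [-0.477  0.743  1.114 -0.     1.285 -0.547]
```

View pics/side3c.png

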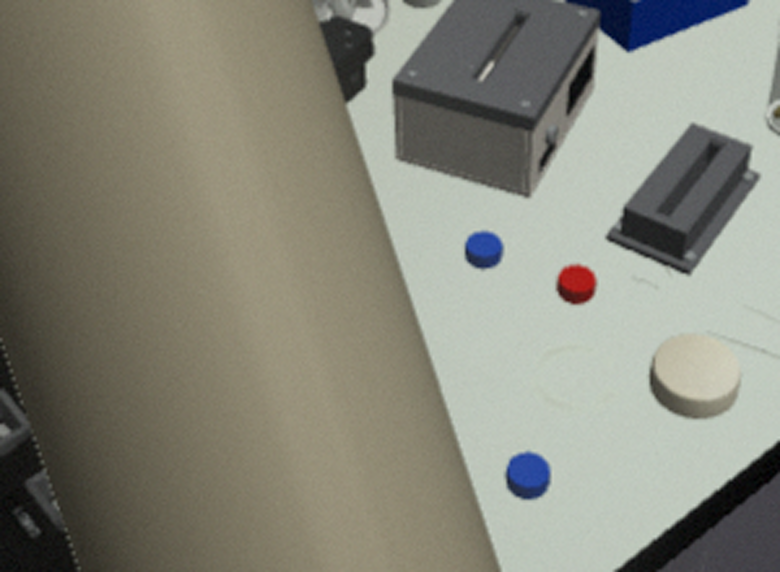

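View pics/top3c.png

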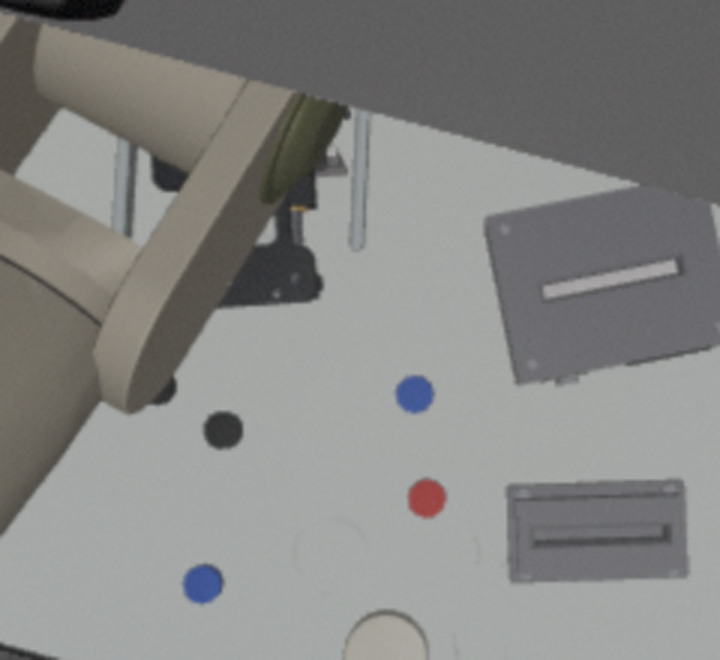

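>>> jog_arm(increments=[{"jaw": 1.5, "offset": [0, -0.6, 0], "yaw": 0}, {"jaw": 1.5, "offset": [-2, 0, 0], "yaw": 0}, {"jaw": 1.5, "offset": [-4, 0, 0], "yaw": 0}, {"jaw": 1.5, "offset": [0, 0, 0], "yaw": 0}, {"jaw": 1.5, "offset": [0, -3.55, -1.43], "yaw": 0}, {"jaw": 1.5, "offset": [0, -3.55, -1.43], "yaw": 0}, {"jaw": 1.5, "offset": [0, -3.55, -1.43], "yaw": 0}, {"jaw": 1.5, "offset": [0, -3.55, -1.43], "yaw": 0}, {"jaw": 1.5, "offset": [0, -3.55, -1.43], "yaw": 0}, {"jaw": 1.5, "offset": [0, 0, 0], "yaw": 0.154}, {"jaw": 1.5, "offset": [0, 0, 0], "yaw": 0}, {"jaw": 1.5, "offset": [0, 0, 0], "yaw": 0}])

```text
time_s: 10.9
position: [462.0, -145.1, 137.4]
ee_rot: [-0.52, -0.479, 0.52, -0.479]
contact_force: [-0.4, -0.7, -1.6]
gripper_width: 23.5
```

Run:
```python
from h import *
status()
c=snap('side','side4'); crop('side4',140,180,440,400,2.6,'side4c')
snap('top','top4'); crop('top4',160,140,400,360,3,'top4c')
```

```text
t 10.90 p [ 462.  -145.1  137.4] toolY ang deg -4.65 
 xaxis [-5.e-04  3.e-04 -1.e+00] F [-0.4 -0.7 -1.6] T [-0.06  0.08 -0.03] w 23.5 j [-0.549  0.374  1.636 -0.     1.131 -0.468]
```

View pics/top4c.png

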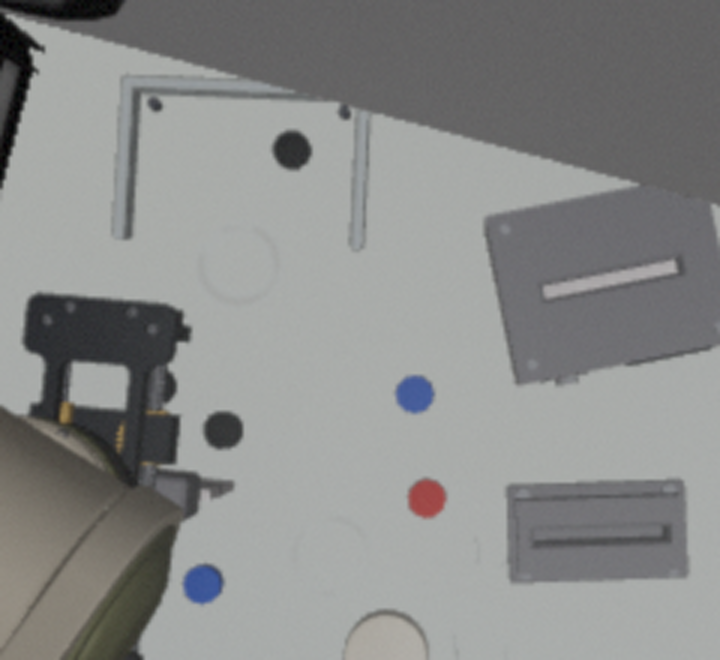

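>>> jog_arm(increments=[{"jaw": 1.5, "offset": [3, 0, 0], "yaw": 0}, {"jaw": 1.5, "offset": [2, 0, 0], "yaw": 0}, {"jaw": 1.5, "offset": [0.9, 0, 0], "yaw": 0}, {"jaw": 1.5, "offset": [0, 0, 0], "yaw": 0}, {"jaw": 1.5, "offset": [0, 0, 0], "yaw": 0}])

```text
time_s: 11.62
position: [462.4, -145.3, 79.4]
ee_rot: [0.521, 0.478, -0.52, 0.479]
contact_force: [-0.5, -0.0, -1.4]
gripper_width: 23.2
```

Run:
```python
from h import *
status()
snap('top','top5'); crop('top5',160,140,400,360,3,'top5c')
```

```text
t 11.62 p [ 462.4 -145.3   79.4] toolY ang deg -4.79 
 xaxis [ 1.1e-03 -7.0e-04 -1.0e+00] F [-0.5 -0.  -1.4] T [-0.06  0.1  -0.01] w 23.2 j [-0.549  0.458  1.709 -0.     0.973 -0.466]
```

View pics/top5c.png

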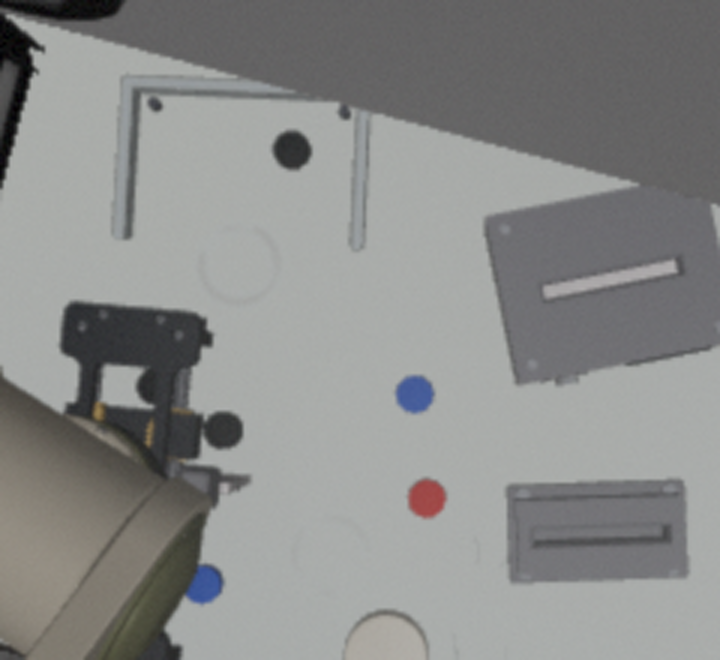

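>>> jog_arm(increments=[{"jaw": 1.5, "offset": [0, 0.5, 0], "yaw": 0}, {"jaw": 1.5, "offset": [0, 1.0, 0], "yaw": 0}, {"jaw": 1.5, "offset": [0, 1.5, 0], "yaw": 0}, {"jaw": 1.5, "offset": [0, 1.5, 0], "yaw": 0}, {"jaw": 1.5, "offset": [0, 1.5, 0], "yaw": 0}, {"jaw": 1.5, "offset": [0, 1.5, 0], "yaw": 0}, {"jaw": 1.5, "offset": [0, 1.5, 0], "yaw": 0}, {"jaw": 1.5, "offset": [0, 1.5, 0], "yaw": 0}, {"jaw": 1.5, "offset": [0, 1.5, 0], "yaw": 0}, {"jaw": 1.5, "offset": [0, 1.5, 0], "yaw": 0}, {"jaw": 1.5, "offset": [0, 1.5, 0], "yaw": 0}, {"jaw": 1.5, "offset": [0, 1.0, 0], "yaw": 0}, {"jaw": 1.5, "offset": [0, 0.8, 0], "yaw": 0}, {"jaw": 1.5, "offset": [0, 0.5, 0], "yaw": 0}, {"jaw": 1.5, "offset": [0, 0.3, 0], "yaw": 0}, {"jaw": 1.5, "offset": [0, 0.2, 0], "yaw": 0}, {"jaw": 1.5, "offset": [0, 0, 0], "yaw": 0}])

```text
time_s: 13.8
position: [639.4, -160.0, 78.8]
ee_rot: [0.521, 0.479, -0.521, 0.479]
contact_force: [0.7, 0.1, -0.4]
gripper_width: 23.6
```

Run:
```python
from h import *
status()
snap('top','top6'); crop('top6',160,140,400,360,3,'top6c')
```

```text
t 13.80 p [ 639.4 -160.    78.8] toolY ang deg -4.81 
 xaxis [ 1.e-04 -1.e-04 -1.e+00] F [ 0.7  0.1 -0.4] T [-0.03  0.04 -0.02] w 23.6 j [-0.424  0.707  1.189 -0.     1.246 -0.34 ]
```

View pics/top6c.png

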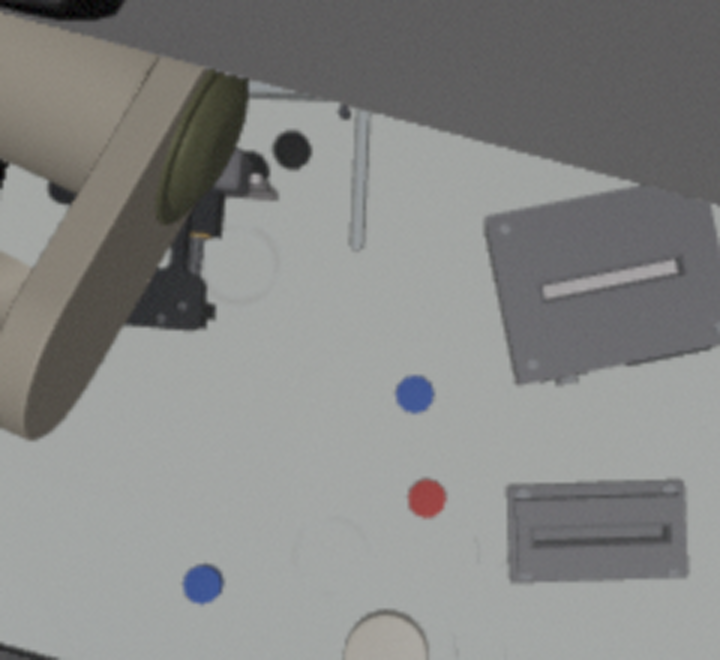

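>>> jog_arm(increments=[{"jaw": 1.5, "offset": [0, -0.6, 0], "yaw": 0}, {"jaw": 1.5, "offset": [-2.5, 0, 0], "yaw": 0}, {"jaw": 1.5, "offset": [-4, 0, 0], "yaw": 0}, {"jaw": 1.5, "offset": [-2.5, 0, 0], "yaw": 0}, {"jaw": 1.5, "offset": [0, -0.65, 4.87], "yaw": 0}, {"jaw": 1.5, "offset": [0, -0.65, 4.87], "yaw": 0}, {"jaw": 1.5, "offset": [0, -0.65, 4.87], "yaw": 0}, {"jaw": 1.5, "offset": [0, -0.65, 4.87], "yaw": 0}, {"jaw": 1.5, "offset": [0, -0.65, 4.87], "yaw": 0}, {"jaw": 1.5, "offset": [0, 0, 0], "yaw": -0.142}, {"jaw": 1.5, "offset": [0, 0, 0], "yaw": -0.142}, {"jaw": 1.5, "offset": [0, 0, 0], "yaw": 0}, {"jaw": 1.5, "offset": [0, 0, 0], "yaw": 0}])

```text
time_s: 15.48
position: [580.5, -399.2, 168.8]
ee_rot: [0.448, 0.547, -0.448, 0.547]
contact_force: [-0.0, 0.6, -0.4]
gripper_width: 23.7
```

Run:
```python
from h import *
status()
snap('top','top7'); crop('top7',180,140,440,360,3,'top7c')
snap('side','side7'); crop('side7',160,100,480,340,2.5,'side7c')
```

```text
t 15.47 p [ 580.5 -399.2  168.8] toolY ang deg 11.32 
 xaxis [-1.e-04  1.e-04 -1.e+00] F [-0.   0.6 -0.4] T [-0.05  0.08  0.03] w 23.7 j [-0.77   0.707  0.91  -0.     1.524 -0.967]
```

View pics/top7c.png

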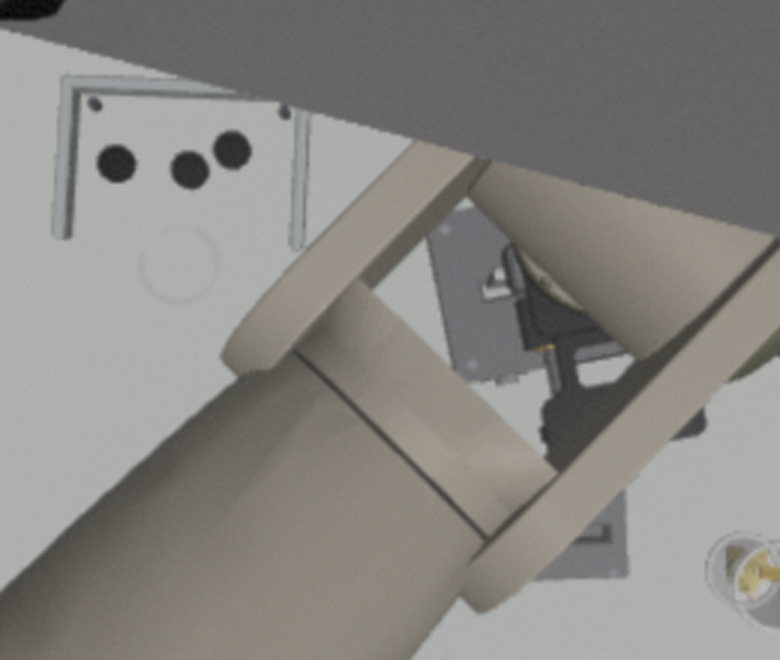

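View pics/side7c.png

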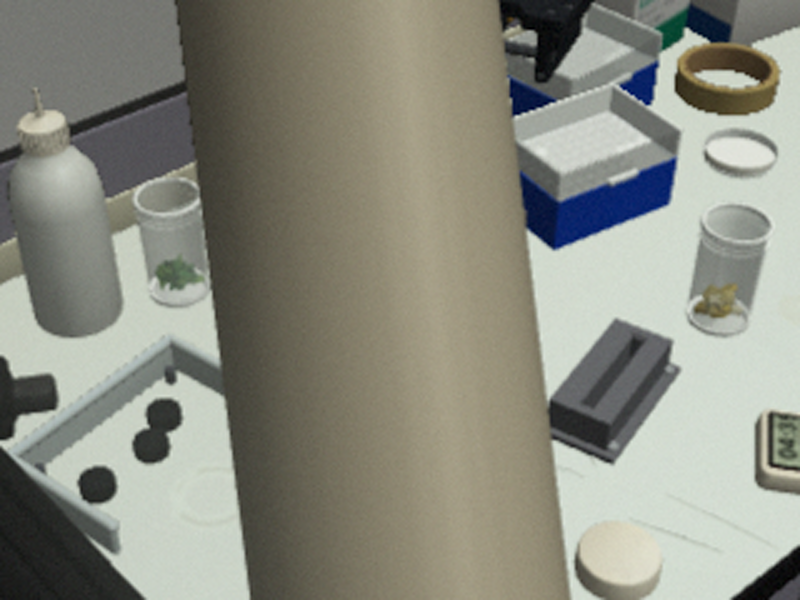

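Run:
```python
from h import *
crop('top0',315,190,411,278,8,'slt')
crop('side0',285,165,381,257,8,'sls')
```

```text
(no output)
```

View pics/slt.png

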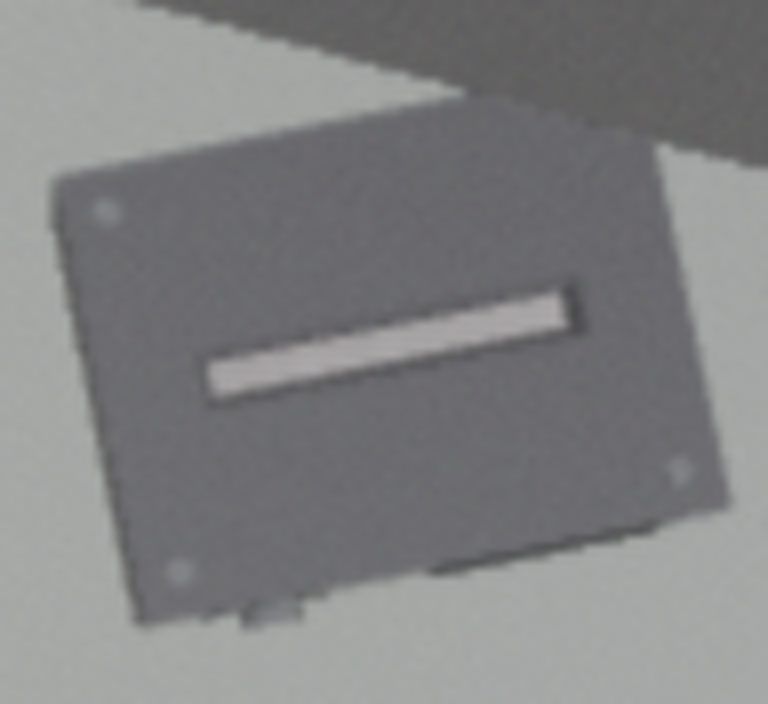

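View pics/sls.png

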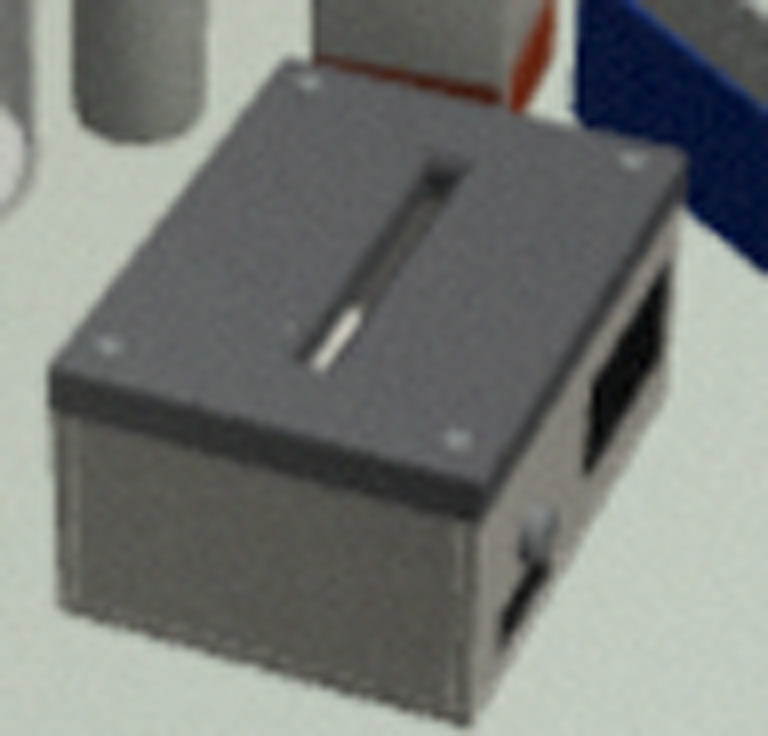

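Run:
```python
from h import *
from scipy.optimize import least_squares
def px(p,u0,v0,k=8): return (u0+(p[0]+.5)/k-.5, v0+(p[1]+.5)/k-.5)
def fit(c,obs,loc,x0):
    W=[at_z(c,*o,70)[:2] for o in obs]
    def r(q):
        a=q[2];Rm=np.array([[np.cos(a),-np.sin(a)],[np.sin(a),np.cos(a)]])
        return np.concatenate([Rm@l+q[:2]-w for l,w in zip(loc,W)])
    s=least_squares(r,x0); print(s.x[:2].round(2),np.degrees(s.x[2]).round(2),s.fun.round(1))
ct,cs=ld('top0'),ld('side0')
A=np.array
# local: x away from robot, y left
fit(ct,[px(p,315,190) for p in[(55,180),(137,626),(728,505)]],[A([50,65]),A([-50,65]),A([-50,-65])],[580,-400,.2])
fit(cs,[px(p,285,165) for p in[(52,370),(285,60),(685,155),(485,490)]],[A([-50,65])*0+A([50,65]),A([50,-65]),A([-50,-65]),A([-50,65])],[580,-400,.2])
# screws
for c,o,S in((ct,(315,190),[(108,213),(180,571),(682,468)]),(cs,(285,165),[(108,343),(310,82),(633,159),(458,437)])):
    P=[at_z(c,*px(p,*o),70)[:2] for p in S]; print('screws',[p.round(1) for p in P]); 
    print(' mid',(P[0]+P[2])/2, None if len(P)<4 else (P[1]+P[3])/2)
# slot ends
for c,o,S in((ct,(315,190),[(207,362),(212,402),(572,283),(580,332)]),(cs,(285,165),[(300,362),(325,372),(432,155),(472,165)])):
    P=A([at_z(c,*px(p,*o),70)[:2] for p in S]); print('slot',P.round(1).tolist(),P.mean(0))
# handle fit by depth, top: rect repeated, also plate yaw
for f in('top0','side0'):
    c=ld(f);X=cloud(c);m=(abs(X[...,0]-577)<75)&(abs(X[...,1]+400)<85)&(X[...,2]>66.5)&(X[...,2]<74)
    m=cv2.morphologyEx(m.astype(np.uint8),cv2.MORPH_OPEN,np.ones((3,3)))>0
    n,l,s,_=cv2.connectedComponentsWithStats(m.astype(np.uint8)); k=1+np.argmax(s[1:,4]); print(f,cv2.minAreaRect(X[l==k][:,:2].astype(np.float32)))
```

```text
[ 580.14 -401.33] 11.53 [ 0.9  1.3 -0.2 -0.8 -0.7 -0.5]
[ 578.52 -401.96] 11.83 [ 0.4  0.9  0.3  0.  -0.8 -0.3  0.1 -0.6]
screws [array([ 608. , -340.5]), array([ 530.2, -356.1]), array([ 552.9, -464.6])]
 mid [ 580.44016295 -402.55724339] None
screws [array([ 609.6, -343.5]), array([ 630.5, -451.1]), array([ 552.6, -467.4]), array([ 530.2, -359.5])]
 mid [ 581.0755361  -405.43863517] [ 580.3368076  -405.30820095]
slot [[575.6, -362.0], [566.9, -363.1], [593.0, -441.2], [582.3, -442.8]] [ 579.43259941 -402.26393273]
slot [[571.9, -361.7], [565.5, -361.9], [590.9, -442.6], [581.3, -444.4]] [ 577.40334538 -402.64580979]
top0 ((580.42333984375, -401.7982482910156), (99.99830627441406, 130.093994140625), 11.49000072479248)
side0 ((579.3635864257812, -403.317138671875), (102.16093444824219, 135.1405487060547), 11.867809295654297)
```

>>> jog_arm(increments=[{"jaw": 1.5, "offset": [0, -0.18, 0.17], "yaw": -0.005}, {"jaw": 1.5, "offset": [1.0, 0, 0], "yaw": 0}, {"jaw": 1.5, "offset": [0.7, 0, 0], "yaw": 0}, {"jaw": 1.5, "offset": [0, 0, 0], "yaw": 0}, {"jaw": 1.5, "offset": [0, 0, 0], "yaw": 0}, {"jaw": 1.5, "offset": [0, 0, 0], "yaw": 0}])

```text
time_s: 16.32
position: [579.2, -401.5, 152.1]
ee_rot: [0.446, 0.548, -0.446, 0.549]
contact_force: [0.4, -0.8, 0.3]
gripper_width: 23.8
```

Run:
```python
from h import *
status()
snap('top','top8'); crop('top8',315,195,411,267,8,'top8c')
```

```text
t 16.32 p [ 579.2 -401.5  152.1] toolY ang deg 11.75 
 xaxis [ 4.e-04 -4.e-04 -1.e+00] F [ 0.4 -0.8  0.3] T [-0.02  0.09 -0.01] w 23.8 j [-0.774  0.719  0.935 -0.     1.486 -0.979]
```

View pics/top8c.png

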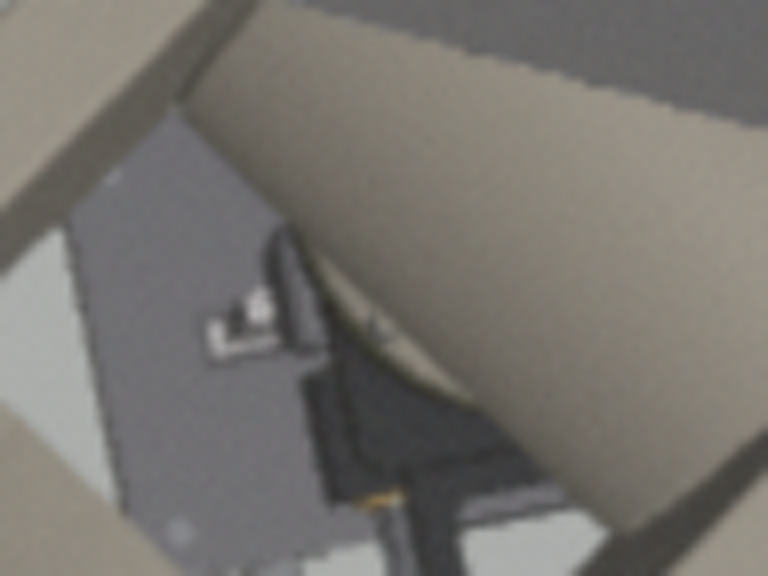

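Run:
```python
from h import *
c=ld('top8'); im=cv2.imread('pics/top8c.png')
def q(X): u,v=proj(c,X); return (int((u-315+.5)*8-.5),int((v-195+.5)*8-.5))
def box(cx,cy,a,hx,hy,zs,col):
    for z in zs:
        P=[]
        for sx,sy in((1,1),(-1,1),(-1,-1),(1,-1)):
            P.append(q((cx+sx*hx*np.cos(a)-sy*hy*np.sin(a),cy+sx*hx*np.sin(a)+sy*hy*np.cos(a),z)))
        cv2.polylines(im,[np.array(P)],True,col,1)
box(580.2,-401.8,np.radians(11.55),4,40,[70],(0,255,0))
e=152.1-74.7
# blade in top-cam frame: TCP +1.3 x ; scraper centre = TCP -0.8 y
box(579.2+1.3,-401.5-0.8,np.radians(11.75),3,38,[e,e+75],(0,0,255))
cv2.imwrite('pics/top8o.png',im)
```

```text
(no output)
```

View pics/top8o.png

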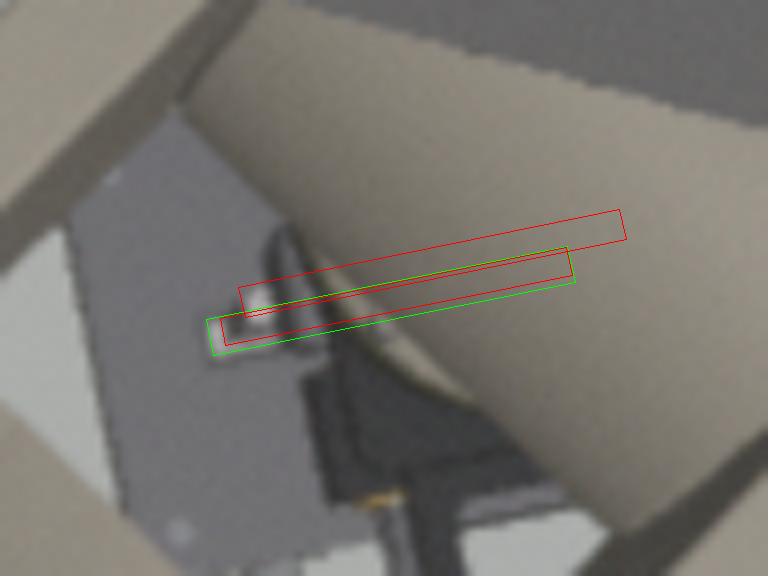

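Run:
```python
from h import *
c=ld('top0'); g=c['pixels'].astype(float).mean(-1)
sub=g[215:252,335:393]; bg=110
print(np.percentile(sub,[5,50,90,99]))
v,u=np.mgrid[215:252,335:393]; med=np.median(sub); w=np.clip((sub-med-5)/ (np.percentile(sub,99)-med),0,1)
# per column centroid across strip
P=[];
for k in range(sub.shape[1]):
    if w[:,k].sum()>3.0: P.append(((u[0,k]),(w[:,k]*v[:,k]).sum()/w[:,k].sum(),w[:,k].sum()))
P=np.array(P); print(P[[0,-1]],len(P),P[:,2].mean())
W=np.array([at_z(c,a,b,67)[:2] for a,b,_ in P]); vx,vy,x0,y0=cv2.fitLine(W.astype(np.float32),cv2.DIST_HUBER,0,.01,.01).ravel()
print('dir deg',np.degrees(np.arctan(-vx/vy)),'x at y=-402:',x0+vx/vy*(-402-y0))
print('ends y',W[0],W[-1])
# box plate centre line at same y for ref
```

```text
[102.41666667 108.         119.16666667 165.33333333]
[[342.         236.71302817   3.30232558]
 [384.         228.44312394   3.4244186 ]] 43 3.4862087614926978
dir deg 11.549771 x at y=-402: 579.93427
ends y [ 572.4978799  -364.84538843] [ 587.14723045 -437.96149196]
```

Run:
```python
from h import *
im=cv2.imread('pics/top8.png')[222:246,335:365]
im=cv2.convertScaleAbs(im,alpha=1.3)
k=24; a=cv2.resize(im,None,fx=k,fy=k,interpolation=cv2.INTER_NEAREST)
c=ld('top8')
def q(X): u,v=proj(c,X); return (int((u-335+.5)*k),int((v-222+.5)*k))
def box(cx,cy,an,hx,hy,zs,col):
    for z in zs:
        P=[q((cx+sx*hx*np.cos(an)-sy*hy*np.sin(an),cy+sx*hx*np.sin(an)+sy*hy*np.cos(an),z)) for sx,sy in((1,1),(-1,1),(-1,-1),(1,-1))]
        cv2.polylines(a,[np.array(P)],True,col,1)
e=152.1-74.7
box(580.3,-401.8,np.radians(11.55),4,40,[67.5],(0,255,0))
box(580.5,-402.3,np.radians(11.75),3,38,[e],(0,0,255))
box(580.5,-402.3,np.radians(11.75),3,38,[e+75],(255,0,255))
box(580.5,-402.3,np.radians(11.75),12,33,[e+115],(255,255,0))
cv2.imwrite('pics/z8.png',a)
```

```text
(no output)
```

View pics/z8.png

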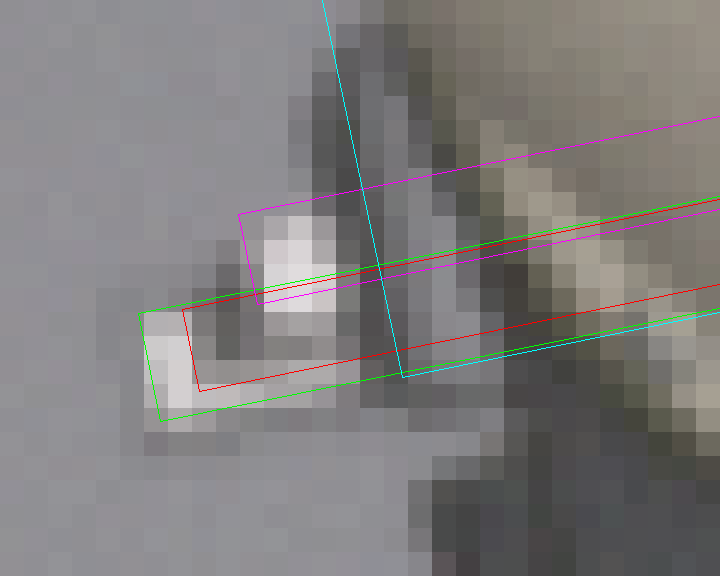

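>>> jog_arm(increments=[{"jaw": 1.5, "offset": [0, 0.05, -0.11], "yaw": 0.002}, {"jaw": 1.5, "offset": [0.5, 0, 0], "yaw": 0}, {"jaw": 1.5, "offset": [0, 0, 0], "yaw": 0}, {"jaw": 1.5, "offset": [0, 0, 0], "yaw": 0}, {"jaw": 1.5, "offset": [0, 0, 0], "yaw": 0}])

```text
time_s: 17.0
position: [579.4, -400.3, 146.8]
ee_rot: [0.447, 0.548, -0.447, 0.548]
contact_force: [-0.5, 0.3, -0.9]
gripper_width: 23.6
```

```bash
cat >> h.py <<'E'
def z(name,tcp,k=24,dy=-.8,dx=.3,h=74.7,dz=0,ang=11.6):
    c=snap('top',name); im=cv2.imread(f'pics/{name}.png')[222:246,335:365]
    im=cv2.convertScaleAbs(im,alpha=1.3)
    a=cv2.resize(im,None,fx=k,fy=k,interpolation=cv2.INTER_NEAREST)
    def q(X): u,v=proj(c,X); return (int((u-335+.5)*k),int((v-222+.5)*k))
    def box(cx,cy,an,hx,hy,zs,col):
        for zz in zs:
            P=[q((cx+sx*hx*np.cos(an)-sy*hy*np.sin(an),cy+sx*hx*np.sin(an)+sy*hy*np.cos(an),zz)) for sx,sy in((1,1),(-1,1),(-1,-1),(1,-1))]
            cv2.polylines(a,[np.array(P)],True,col,1)
    e=tcp[2]-h
    box(580.3,-401.8,np.radians(11.55),4,40,[67.5],(0,255,0))
    box(tcp[0]+dx,tcp[1]+dy,np.radians(ang),3,38,[e],(0,0,255))
    box(tcp[0]+dx,tcp[1]+dy,np.radians(ang),3,38,[e+75],(255,0,255))
    cv2.imwrite(f'pics/{name}z.png',a)
E
python3 - <<'E'
from h import *
s,R=status(); z('top9',s['position'],dy=-1.3)
E
```

```text
t 17.00 p [ 579.4 -400.3  146.8] toolY ang deg 11.63 
 xaxis [ 1.e-04 -1.e-04 -1.e+00] F [-0.5  0.3 -0.9] T [-0.05  0.06 -0.01] w 23.6 j [-0.772  0.722  0.945 -0.     1.474 -0.975]
```

View pics/top9z.png

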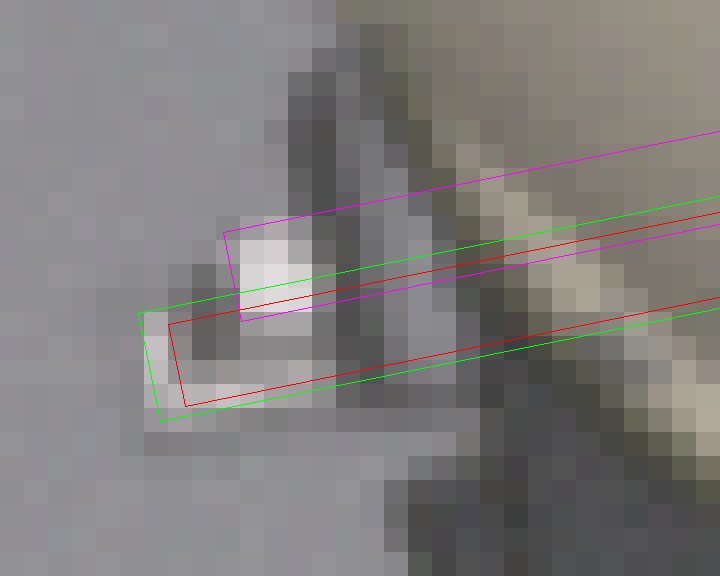

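>>> jog_arm(increments=[{"jaw": 1.5, "offset": [0.3, 0, 0], "yaw": 0}, {"jaw": 1.5, "offset": [0.3, 0, 0], "yaw": 0}, {"jaw": 1.5, "offset": [0, 0, 0], "yaw": 0}])

```text
time_s: 17.42
position: [579.3, -400.2, 140.3]
ee_rot: [0.447, 0.548, -0.447, 0.548]
contact_force: [-0.0, 0.8, 0.3]
gripper_width: 23.4
```

Run:
```python
from h import *
s,R=status(); z('top10',s['position'],dy=-1.3)
```

```text
t 17.43 p [ 579.3 -400.2  140.3] toolY ang deg 11.63 
 xaxis [-5.e-04  5.e-04 -1.e+00] F [-0.   0.8  0.3] T [-0.06  0.09  0.08] w 23.4 j [-0.772  0.727  0.954  0.     1.461 -0.975]
```

>>> jog_arm(increments=[{"jaw": 1.5, "offset": [0.2, 0, 0], "yaw": 0}, {"jaw": 1.5, "offset": [0.2, 0, 0], "yaw": 0}, {"jaw": 1.5, "offset": [0, 0, 0], "yaw": 0}, {"jaw": 1.5, "offset": [0, 0, 0], "yaw": 0}])

```text
time_s: 17.98
position: [579.4, -400.2, 136.8]
ee_rot: [0.447, 0.548, -0.447, 0.548]
contact_force: [0.3, 0.8, -1.6]
gripper_width: 23.8
```

Run:
```python
from h import *
s,R=status(); z('top11',s['position'],dy=-1.3)
```

```text
t 17.98 p [ 579.4 -400.2  136.8] toolY ang deg 11.63 
 xaxis [ 0. -0. -1.] F [ 0.3  0.8 -1.6] T [-0.08  0.09 -0.04] w 23.8 j [-0.772  0.73   0.959 -0.     1.453 -0.975]
```

View pics/top11z.png

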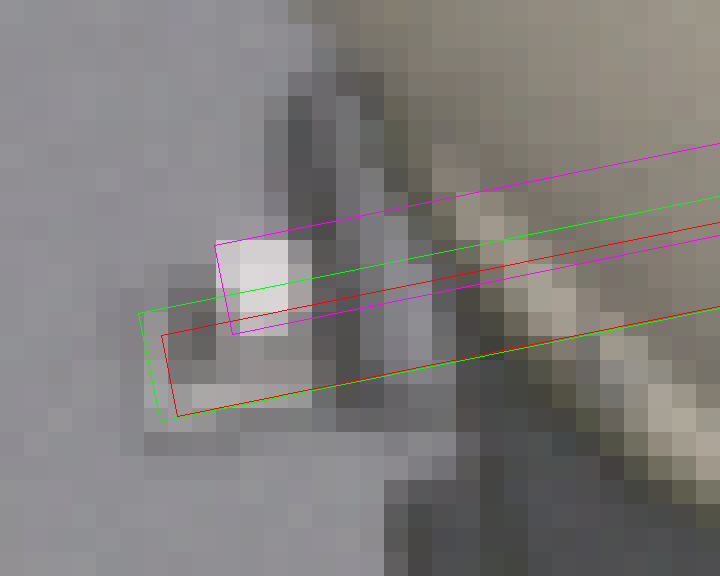

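>>> jog_arm(increments=[{"jaw": 1.5, "offset": [0.3, 0, 0], "yaw": 0}, {"jaw": 1.5, "offset": [0.3, 0, 0], "yaw": 0}, {"jaw": 1.5, "offset": [0.3, 0, 0], "yaw": 0}, {"jaw": 1.5, "offset": [0.3, 0, 0], "yaw": 0}, {"jaw": 1.5, "offset": [0.3, 0, 0], "yaw": 0}, {"jaw": 1.5, "offset": [0, 0, 0], "yaw": 0}, {"jaw": 1.5, "offset": [0, 0, 0], "yaw": 0}])

```text
time_s: 18.9
position: [579.5, -400.3, 121.9]
ee_rot: [0.447, 0.548, -0.447, 0.548]
contact_force: [-0.6, -0.3, -2.0]
gripper_width: 23.4
```

Run:
```python
from h import *
s,R=status(); print(np.mean([observe()['contact_force'] for _ in range(5)],0))
```

```text
t 18.90 p [ 579.5 -400.3  121.9] toolY ang deg 11.63 
 xaxis [ 2.e-04 -2.e-04 -1.e+00] F [-0.6 -0.3 -2. ] T [-0.08  0.01 -0.02] w 23.4 j [-0.772  0.742  0.979  0.     1.421 -0.975]
[-0.57734836 -0.27831111 -1.98442382]
```

>>> jog_arm(increments=[{"jaw": 1.5, "offset": [0.4, 0, 0], "yaw": 0}, {"jaw": 1.5, "offset": [0.4, 0, 0], "yaw": 0}, {"jaw": 1.5, "offset": [0.4, 0, 0], "yaw": 0}, {"jaw": 1.5, "offset": [0.4, 0, 0], "yaw": 0}, {"jaw": 1.5, "offset": [0.4, 0, 0], "yaw": 0}, {"jaw": 1.5, "offset": [0, 0, 0], "yaw": 0}, {"jaw": 1.5, "offset": [0, 0, 0], "yaw": 0}])

```text
time_s: 19.77
position: [579.4, -400.3, 101.9]
ee_rot: [0.447, 0.548, -0.447, 0.548]
contact_force: [0.1, -0.8, -0.3]
gripper_width: 23.7
```

Run:
```python
from h import *
s,R=status(); z('top12',s['position'],dy=-1.3)
crop('top12',315,195,411,267,8,'top12c')
c=snap('side','side12'); crop('side12',200,100,520,340,2.5,'side12c')
```

```text
t 19.77 p [ 579.4 -400.3  101.9] toolY ang deg 11.63 
 xaxis [ 1.e-04 -2.e-04 -1.e+00] F [ 0.1 -0.8 -0.3] T [-0.08  0.1   0.  ] w 23.7 j [-0.772  0.759  1.004 -0.     1.379 -0.975]
```

View pics/top12z.png

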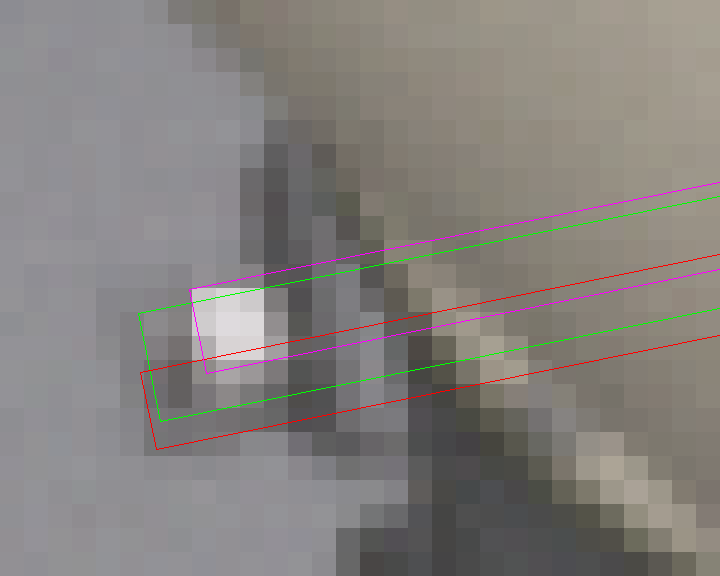

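View pics/side12c.png

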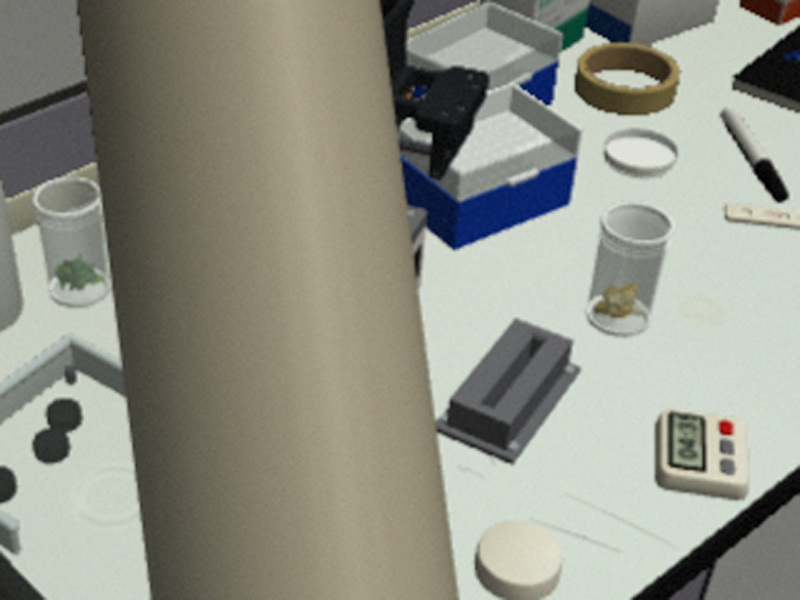

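Run:
```python
from h import *
for f in('top11','top12'):
    c=ld(f); X=cloud(c)
    v0=235 if f=='top12' else 233
    for v in range(v0-3,v0+4): print(f,v,X[v,340:350,2].round(0))
    print('plate',np.nanmedian(X[235:250,328:336,2]))
```

```text
top11 230 [ 70.  69.  67.  69.  67.  71.  70. 154. 172. 177.]
top11 231 [ 69.  71.  71.  69.  72.  70.  68. 151. 170. 174.]
top11 232 [ nan  67.  68.  68. 139. 139. 141. 148. 166. 174.]
top11 233 [ 72.  67.  70. 127. 140. 139. 139. 143. 164. 175.]
top11 234 [ 67.  68.  67. 122. 140. 141. 137. 140. 160. 174.]
top11 235 [ 68.   6.  87. 117. 139. 138. 136. 135. 154. 173.]
top11 236 [ 69.   7.  89. 109. 123. 119. 111. 109. 148. 171.]
plate 69.64986378188905
top12 232 [ 69.  68.  73.  70.  72.  69. 127. 140. 143. 143.]
top12 233 [ 70.  69.  70.  66.  67.  68. 124. 139. 141. 143.]
top12 234 [ 67.  68.  67. 106. 104. 102. 118. 138. 141. 144.]
top12 235 [ 68.   6.  90. 106. 105. 102. 114. 136. 140. 141.]
top12 236 [ 67.  57.  86. 104. 105. 104. 107. 128. 140. 141.]
top12 237 [ 71.  52.  79. 102. 100.  93.  88. 128. 139. 142.]
top12 238 [ 69.  46.  75.  75.  71.  62.  56. 119. 137. 141.]
plate 70.14455200841684
```

Run:
```python
from h import *
T=dict(top4=(462,-145.1,137.4,-4.65),top5=(462.4,-145.3,79.4,-4.8),top6=(639.4,-160,78.8,-4.81),top7=(580.5,-399.2,168.8,11.4),top8=(579.2,-401.5,152.1,11.7),top9=(579.4,-400.3,146.8,11.63),top10=(579.3,-400.2,140.3,11.63),top11=(579.4,-400.2,136.8,11.63),top12=(579.4,-400.3,101.9,11.63),top3=(649.9,-203.6,77.8,4),top2=(522.5,-212.7,111,4))
for f,(x,y,z0,a) in T.items():
    c=ld(f); X=cloud(c); a=np.radians(a)
    L=(X-np.array([x+.3,y-1.0,z0])); lx=L[...,0]*np.cos(a)+L[...,1]*np.sin(a); ly=-L[...,0]*np.sin(a)+L[...,1]*np.cos(a); lz=L[...,2]
    m=(abs(lx)<2.6)&(abs(ly)>33.5)&(abs(ly)<38)&(abs(lz-1)<6)
    h=(abs(lx)<11)&(abs(ly)<33)&(abs(lz-41)<5)
    print(f,'bladetop n',m.sum(),np.round(np.median(lz[m]),1) if m.any() else '', 'upper ones',np.sort(lz[m]).round(1)[-12:], 'ly',ly[m].min().round(1) if m.any() else '',ly[m].max().round(1) if m.any() else '','| handle top',h.sum(),np.median(lz[h]).round(1) if h.any() else '')
```

```text
top4 bladetop n 12 1.9 upper ones [-3.6 -2.1 -0.4  0.1  1.5  1.5  2.2  2.7  2.8  3.5  3.6  3.7] ly -37.7 -33.8 | handle top 92 39.7
top5 bladetop n 9 1.0 upper ones [-0.2  0.2  0.5  0.6  1.   1.7  2.5  3.3  3.6] ly -37.9 -34.0 | handle top 55 39.6
top6 bladetop n 8 1.9 upper ones [0.5 1.4 1.5 1.6 2.3 2.8 2.8 2.9] ly -37.9 -34.3 | handle top 64 39.2
top7 bladetop n 11 1.0 upper ones [0.5 0.6 0.8 0.9 1.  1.  2.4 2.7 2.7 3.1 4.6] ly 33.5 37.7 | handle top 52 39.5
top8 bladetop n 9 1.6 upper ones [-0.4  0.8  1.   1.3  1.6  2.   2.7  3.   3.5] ly 34.3 37.9 | handle top 48 38.8
top9 bladetop n 11 2.8 upper ones [0.4 1.2 1.5 1.9 2.3 2.8 3.1 3.3 3.9 4.1 4.6] ly 33.7 38.0 | handle top 44 38.8
top10 bladetop n 9 1.5 upper ones [-0.2  0.1  0.6  1.2  1.5  1.9  1.9  2.3  4.9] ly 34.1 37.7 | handle top 45 39.1
top11 bladetop n 10 2.4 upper ones [0.5 1.9 2.  2.  2.3 2.6 2.7 2.8 4.  4.1] ly 34.0 38.0 | handle top 40 38.9
top12 bladetop n 9 2.6 upper ones [0.2 0.5 1.9 2.3 2.6 2.7 2.8 3.6 3.7] ly 33.6 37.7 | handle top 33 39.2
top3 bladetop n 9 2.3 upper ones [-0.3  1.   1.1  2.2  2.3  3.4  3.5  3.6  4.3] ly -37.3 -33.6 | handle top 0 
top2 bladetop n 0  upper ones [] ly   | handle top 0
```

Run:
```python
from h import *
c=ld('top0'); X=cloud(c); a=np.radians(2.1)
L=X-np.array([429.4,-398.4,80.7]); lx=L[...,0]*np.cos(a)+L[...,1]*np.sin(a); ly=-L[...,0]*np.sin(a)+L[...,1]*np.cos(a); lz=L[...,2]
for s in(1,-1):
    m=(abs(lx)<2.6)&(ly*s>33.5)&(ly*s<38)&(abs(lz-1)<8); print(s,np.sort(lz[m]).round(1))
h=(abs(lx)<11)&(abs(ly)<33)&(abs(lz-41)<5); print(h.sum(),np.median(lz[h]),np.percentile(lz[h],[10,90]))
# handle top map for top12
c=ld('top12'); X=cloud(c); a=np.radians(11.63); L=X-np.array([579.7,-401.3,101.9]); lx=L[...,0]*np.cos(a)+L[...,1]*np.sin(a); ly=-L[...,0]*np.sin(a)+L[...,1]*np.cos(a); lz=L[...,2]
h=(abs(lx)<11)&(abs(ly)<33)&(abs(lz-41)<5); print(np.c_[lx[h],ly[h],lz[h]].round(1))
```

```text
1 [-1.1  0.1  0.5  1.5  2.   2.4  3.4  3.5  4.5]
-1 []
554 39.988966630367614 [38.28379854 41.85698199]
[[  7.9  32.7  37.6]
 [  7.4  31.3  39.6]
 [  5.6  31.8  41.6]
 [  4.2  32.   40.4]
 [  4.   30.3  38.2]
 [  2.8  32.1  37.6]
 [  2.5  30.6  38.1]
 [  1.2  32.5  38.4]
 [  0.7  31.2  41.1]
 [  0.4  29.6  41.5]
 [ -0.3  32.7  37.2]
 [ -0.7  31.4  39.5]
 [ -1.1  29.9  40.8]
 [ -1.7  33.   36. ]
 [ -2.3  31.7  39.4]
 [ -2.8  30.3  41.9]
 [ -3.1  28.8  41.9]
 [ -3.7  31.9  37.8]
 [ -4.1  30.4  39.1]
 [ -4.6  29.   41.1]
 [ -5.3  32.3  38.5]
 [ -5.7  30.8  39.6]
 [ -6.   29.2  39.2]
 [ -6.8  32.5  37.3]
 [ -7.3  31.2  40.2]
 [ -7.5  29.4  38.1]
 [ -7.9  28.   39.3]
 [ -8.8  31.4  38.7]
 [ -9.2  30.   40.8]
 [ -9.5  28.3  39.4]
 [-10.2  31.5  36.9]
 [-10.6  30.   37.1]
 [-10.9  28.4  37. ]]
```

>>> jog_arm(increments=[{"jaw": 1.5, "offset": [0.12, 0, 0], "yaw": 0}, {"jaw": 1.5, "offset": [0.1, 0, 0], "yaw": 0}, {"jaw": 1.5, "offset": [0, 0, 0], "yaw": 0}, {"jaw": 1.5, "offset": [0, 0.06, 0], "yaw": 0}, {"jaw": 1.5, "offset": [0, 0, 0], "yaw": 0}, {"jaw": 1.5, "offset": [0, 0, 0], "yaw": 0}])

```text
time_s: 20.62
position: [580.0, -400.1, 99.6]
ee_rot: [0.447, 0.548, -0.447, 0.548]
contact_force: [0.1, -0.3, -0.4]
gripper_width: 23.5
```

```bash
cat > fr.py <<'E'
from h import *
status(); th=yaw_of(tool()[1]); F=[]; T=[]
for i in range(4):
    read_camera('top'); s=observe(); F.append(s['contact_force']); T.append(s['ft_torque'])
F=np.mean(F,0); print('F mean',F.round(2),'T',np.mean(T,0).round(3),'F along toolY %.2f toolZ %.2f'%(F[0]*np.cos(th)+F[1]*np.sin(th),F[0]*np.sin(th)-F[1]*np.cos(th)))
E
python3 fr.py
```

```text
t 20.62 p [ 580.  -400.1   99.6] toolY ang deg 11.63 
 xaxis [ 1.e-04 -1.e-04 -1.e+00] F [ 0.1 -0.3 -0.4] T [-0.09  0.04  0.01] w 23.5 j [-0.771  0.762  1.005 -0.     1.375 -0.974]
F mean [-0.08  0.2  -0.24] T [-0.057  0.044 -0.011] F along toolY -0.04 toolZ -0.21
```

>>> jog_arm(increments=[{"jaw": 1.5, "offset": [0, -0.06, 0], "yaw": 0}, {"jaw": 1.5, "offset": [0, -0.06, 0], "yaw": 0}, {"jaw": 1.5, "offset": [0, 0, 0], "yaw": 0}, {"jaw": 1.5, "offset": [0, 0, 0], "yaw": 0}])

```text
time_s: 21.32
position: [578.8, -400.4, 99.6]
ee_rot: [0.447, 0.548, -0.447, 0.548]
contact_force: [0.3, 0.1, -0.0]
gripper_width: 23.5
```

```bash
python3 fr.py
```

```text
t 21.32 p [ 578.8 -400.4   99.6] toolY ang deg 11.63 
 xaxis [-0.e+00 -1.e-04 -1.e+00] F [ 0.3  0.1 -0. ] T [-0.02  0.06  0.01] w 23.5 j [-0.773  0.76   1.008 -0.     1.374 -0.976]
F mean [-0.25  0.11 -0.77] T [-0.022  0.043  0.008] F along toolY -0.22 toolZ -0.16
```

>>> jog_arm(increments=[{"jaw": 1.5, "offset": [0, 0.06, 0], "yaw": 0}, {"jaw": 1.5, "offset": [0, 0, 0.1], "yaw": 0}, {"jaw": 1.5, "offset": [0, 0, 0], "yaw": 0}, {"jaw": 1.5, "offset": [0, 0, 0], "yaw": 0}])

```text
time_s: 22.02
position: [579.6, -401.2, 99.5]
ee_rot: [0.447, 0.548, -0.447, 0.548]
contact_force: [0.3, 0.9, -0.6]
gripper_width: 23.6
```

```bash
python3 fr.py
```

```text
t 22.02 p [ 579.6 -401.2   99.5] toolY ang deg 11.63 
 xaxis [ 0. -0. -1.] F [ 0.3  0.9 -0.6] T [-0.03  0.05 -0.  ] w 23.6 j [-0.773  0.762  1.004  0.     1.376 -0.976]
F mean [-0.2   0.41 -0.61] T [-0.067  0.052 -0.025] F along toolY -0.12 toolZ -0.45
```

>>> jog_arm(increments=[{"jaw": 1.5, "offset": [0, 0, -0.1], "yaw": 0}, {"jaw": 1.5, "offset": [0, 0, -0.1], "yaw": 0}, {"jaw": 1.5, "offset": [0, 0, 0], "yaw": 0}, {"jaw": 1.5, "offset": [0, 0, 0], "yaw": 0}])

```text
time_s: 22.72
position: [579.2, -399.3, 99.6]
ee_rot: [0.447, 0.548, -0.447, 0.548]
contact_force: [-0.4, -0.1, -1.0]
gripper_width: 23.3
```

```bash
python3 fr.py
```

```text
t 22.73 p [ 579.2 -399.3   99.6] toolY ang deg 11.63 
 xaxis [ 0. -0. -1.] F [-0.4 -0.1 -1. ] T [-0.06  0.05 -0.01] w 23.3 j [-0.771  0.76   1.009 -0.     1.373 -0.974]
F mean [ 0.04  0.04 -0.67] T [-0.028  0.032  0.004] F along toolY 0.05 toolZ -0.03
```

>>> jog_arm(increments=[{"jaw": 1.5, "offset": [0, 0, 0.1], "yaw": 0}, {"jaw": 1.5, "offset": [0, 0, 0], "yaw": 0}, {"jaw": 1.5, "offset": [0, 0, 0], "yaw": 0}, {"jaw": 1.5, "offset": [0, 0, 0], "yaw": 0}])

```text
time_s: 23.42
position: [579.4, -400.2, 99.5]
ee_rot: [0.447, 0.548, -0.447, 0.548]
contact_force: [-0.4, -0.9, -0.8]
gripper_width: 23.7
```

```bash
python3 fr.py
python3 - <<'E'
from h import *
s,R=status(); z('top13',s['position'],dy=-1.3); crop('top13',180,130,440,330,3,'top13c'); snap('side','side13')
E
```

```text
t 23.43 p [ 579.4 -400.2   99.5] toolY ang deg 11.63 
 xaxis [-0. -0. -1.] F [-0.4 -0.9 -0.8] T [-0.07  0.    0.03] w 23.7 j [-0.772  0.761  1.006 -0.     1.374 -0.975]
F mean [ 0.01 -0.2  -1.11] T [-0.06   0.059 -0.   ] F along toolY -0.03 toolZ 0.20
t 23.62 p [ 579.4 -400.2   99.5] toolY ang deg 11.63 
 xaxis [-1.e-04  1.e-04 -1.e+00] F [ 0.5 -0.2 -1.6] T [-0.05  0.    0.06] w 23.5 j [-0.772  0.761  1.006  0.     1.374 -0.975]
```

View pics/top13c.png

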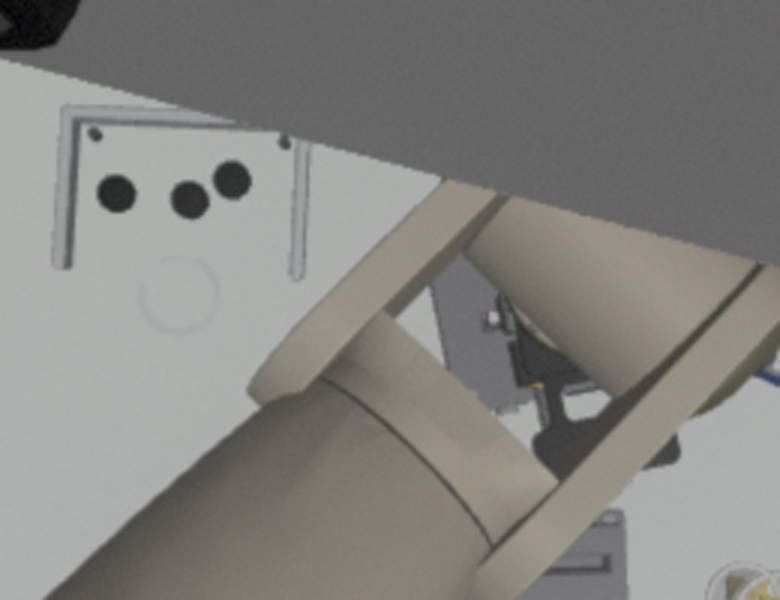

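View pics/side13.png

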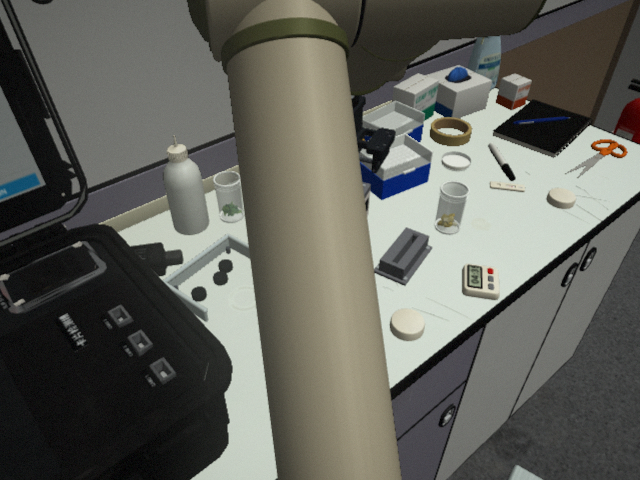

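```bash
python3 -c "
from workcell import *
print(hand_in())"
```

```text
the job is handed in; nothing more can be done
None
```

The job is handed in at about 23.6 s of the 61 s allowed. The scraper is still gripped at 50 N and hanging in the UV box slot.

**What I did:** I lifted the scraper out of its stand. One sweep took the right-hand tablet into the fence, and a second took the other two. I then lowered the blade straight down through the slot and stopped with the line worked out at the box's top.

**Last checks:**
- **Tablets:** all three dark tablets lie fully inside the fence in both cameras. I never lowered the blade near the blue and red look-alikes. They were last seen unmoved before the insertion; in the final pictures the arm hides them.
- **Cups:** both stand where they were.
- **Hanging free:** moving the blade ±0.6 mm across the slot and ±1 mm along it gave no contact force. The mean vertical force was about -0.9 N, which is roughly the scraper's weight.
- **Line height:** the tool ended at 99.5 mm against a worked-out 99.7 mm, so the line should be within about 0.5 mm of the box's top.

**Not settled:**
- The arm hides the blade line in both cameras, so its level rests on the grip height, not on seeing the line.
- The camera depth of the blade's top read about 2 mm high. It read the same before the grip, so I took it as camera bias rather than slip.
- The side and top cameras differed by about 2 mm on the positions of things. I corrected for this from the grasp position and close-up views of the slot.

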